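# Restore the leather class kit tray to its layout cards

### The job

Make this leather-class kit tray up to match the outlines drawn on its two cards: slide the heavy stone slab flat along the tray, never lifting it, squarely into the big rectangle, and lay the orange template flat on top of it, centred and with its long side along the slab's long side, like the orange rectangle drawn there. Set the round tin lid up in the circle and lay the awl in its outline, point the way it is drawn. Put things down rather than drop them, and leave the jar, the knife and the thread spool where they are.

Things in the scene. Friction and masses are not known exactly. Their poses are not given: they have to be found in the camera images.
- tray: Fixed white plastic tray, 292 (its x) x 392 (its y) x 16 mm high, walls 6 mm, inside 280 x 380 mm; origin under its centre on the bench; its inner floor lies 6 mm above the bench (world z = 0.006). The two cards lie side by side in it, left and right (either way round).
- slab_spot (a point): Centre of the big black-drawn rectangle (135 mm along its x, 115 mm along its y) on one cream card, at tray-floor height. It has the card's axes; the slab's long side belongs along its x. A smaller orange rectangle of the template's size is drawn inside, also long along x. The card and its lines have no thickness to speak of and do not obstruct.
- tin_spot (a point): Centre of the black-drawn circle, 76 mm across, on the other cream card, at tray-floor height; the card's axes.
- awl_spot (a point): Where the middle of the awl's haft belongs, in the awl outline drawn on the same card as the circle, at tray-floor height; its x axis (the card's) is the way the awl must point. The outline is 88 mm to the side (+y) of the circle's centre and 30 mm towards -x.
- awl_tip_spot (a point): Where the awl's point belongs in that outline: 102 mm from awl_spot along +x.
- slab_center (a point): Centre of the loose dark grey stone slab, 120 (its x) x 100 (its y) x 20 mm, about 0.65 kg, half-way up. It starts lying flat on the tray floor between the two cards, askew, with at least 25 mm free on every side; its top is 26 mm above the bench. Pushed along by its edge it slides with a few newtons and turns until its edge lies along a wide pusher.
- template_center (a point): Centre, half-way up, of the loose orange acrylic template plate, 96 (its x) x 56 (its y) x 8 mm, 45 g, with a slot and a small hang hole. It starts flat on the bench beside the tray.
- tin_center (a point): Centre, half-way up, of the loose round closed aluminium tin, 60 mm in diameter, 28 mm high, 120 g. It starts upright, lid up, on the bench beside the tray; z axis up through the lid.
- awl_center (a point): Middle of the haft of the loose awl, half-way up: octagonal pale wooden haft 84 mm long (x) and 24 mm across flats, then along +x a brass ferrule and a thin steel blade. 70 g. It starts lying on a flat of its haft on the bench beside the tray and lies with its axis 12 mm above what it lies on.
- awl_tip (a point): The awl's point, 102 mm from awl_center along its +x.
- slab: The stone slab itself; origin under its centre.
- template: The orange template itself; origin under its centre.
- tin: The tin itself; origin under its centre.
- awl: The awl itself; origin under the middle of its haft.
- bottle: Bystander: brown jar with a black cap, 38 mm in diameter, 65 mm high, on the bench beside the tray; origin under its centre.
- knife: Bystander: paring knife with dark wooden handle and brass ferrule, 150 mm long, 20 mm high, on the bench beyond the tray; origin below the handle's front end.
- spool: Bystander: wooden thread spool, 54 mm in diameter, 50 mm high, on the bench beyond the tray; origin under its centre.
There are look-alikes about, which are no part of the job. There is more than one size of the slab; the job needs the largest.

How it is judged:
By the outcome, as a careful person would: the job done as asked, in the order asked, and still so for the second after the job is handed in, with the robot touching nothing.
It also fails if it takes over 72 s, if anything falls off the work surface, if the arm or the gripper's body presses on something with over 40 N, if the wrist force passes 120 N, or if a joint passes its speed limit or range.

### The arm

A 6-joint arm with a two-finger parallel gripper is mounted at the origin on the work surface. World frame = base frame: x ahead of the robot, y to its left, z up, the work surface at z = 0. Lengths are in mm, angles in rad, forces in N, time in s.
With the tool pointing down it reaches from about 300 to 850 mm from the base axis. Payload 5.4 kg.
Tool frame: the origin (TCP) lies at the very end of the fingers, on their centre line; the grasp point (between the pads) lies 19 mm behind it; y points along the fingers, x is the direction in which the jaws open and shut, and the axes are right-handed (so a half turn about y gives the same grasp; the last joint's range is limited). The gripper opens to 85 mm and grips with 20 to 120 N. Pads are 22 mm wide; open, the fingers measure 114 mm over their backs; the gripper's body (76 mm by 85 mm) begins 54 mm behind the grasp point. The pads swing forward as they close: fully open they stand 13 mm farther back than shut.
Start: joints at [0.913, 0.158, 1.597, -0, 1.386, -0.21], TCP at [248.972, 518.285, 231.299] pointing down, gripper open.
Joint ranges: [-2.91, 2.91], [-0.94, 2.29], [0.18, 2.7], [-1.29, 4.43], [0.17, 2.64], [-3, 3]. Speed limits (rad/s): [2.57, 2.57, 3.14, 3.14, 3.14, 3.14].

### API

Orientations are given as [roll, pitch, yaw] about the fixed x, y, z axes, in that order (R = Rz(yaw) Ry(pitch) Rx(roll)).
In Python, from plant import get_state, capture, sign_off gives the robot as it stands. The module is installed in compiled form; this text tells all that it offers.
- The arm moves only by the tool drive_tool, never from a script. Its argument "deltas" is one flat list of numbers, 7 for each row, row after row: the shift along the tool's x, y, z in cm, then the turn, a rotation vector about the tool's x, y, z in units of 5 degrees (1.0 is 5 degrees), then the opening, from 0 (shut) to 1 (fully open). In form: [x, y, z, rx, ry, rz, claw, x, y, z, rx, ry, rz, claw, ...]. A call has 1 to 12 rows; each row shifts and turns the pose as measured when the row begins, along the tool's axes as they then stand; what a row does not reach is not made up. A row lasts 1/10 s, in which the tool goes at most 50 mm and 8.59 degrees, less where a joint would pass 70% of its speed; a pose out of reach is approached as far as the arm can. A call is refused whole if a number of a shift passes 5 or a number of a turn 1, either way. A call with a gripper value outside its range is refused whole. The fingers move at their own pace and stop on an object; "newtons" is the grip in N (left out, the last holds). Time passes only in rows, so rows that do not move let the fingers close. It gives the time, the measured TCP pose, the force and the opening at its end, in the units of the state.
- get_state(): the state, without advancing time (a new reading comes with each control period).
- capture(name): name is "side" or "top" or "wrist"; returns a dict with "frame" (420x560x3 uint8, red, green, blue), "z_map" (420x560 float32, mm along the optical axis (not along the pixel's ray), 0 where there is no reading), "camera_matrix" (3x3 intrinsics, pixels), "k1" (the pictures are not rectified: a ray, as slopes to the right and down, at radius r is drawn at 1 + k1 r^2 times it, then the intrinsics apply), "extrinsics" (4x4, takes a point from camera to world coordinates). Camera axes: x right, y down, z forward; pixel columns grow to the right and rows downward; lengths in mm; the calibration is good to about 2 mm. A picture is of the moment at which its call begins.
- sign_off(): hands the job in, once; it reports no verdict.
The state is a dict: "time": time; "q": joint angles; "joint_velocities": joint speeds; "effort": joint torques, N m; "tcp_pos": TCP position; "eef_rot": TCP orientation; "ft_force": force on the tool from outside, world axes, zero at the start; "wrist_torque": the same for the moment, N m; "gripper_width": finger opening in mm.
Only numpy, scipy, OpenCV 4.12 (cv2) and the standard library are available. Lean on these libraries where they do the work, as an engineer would, in place of code of your own. Each camera call takes 0.05 s, during which the arm holds its last target.

## Working session

There is one attempt and no reset: what is moved stays moved. The work goes in short steps, Python scripts to look and compute and a tool call to move; the robot and the scene stay as the last step left them, time stands still between calls to the robot, and variables do not carry over. Pictures are saved under pics/ and viewed, and the job is handed in when it is done.

Besides the shell and the picture viewer there is one more tool, called as name(argument=value, ...) on one line, values as JSON. drive_tool: Moves the arm, as the interface text tells. Its arguments: {"type":"object","properties":{"deltas":{"type":"array"},"newtons":{"type":"number"}},"required":["deltas"]}

```bash
mkdir -p pics
cat > h.py <<'E'
import numpy as np, cv2, pickle
from plant import get_state, capture, sign_off
def snap(n,tag):
    c=capture(n); pickle.dump(c,open(f'pics/{tag}.pkl','wb'))
    cv2.imwrite(f'pics/{tag}.png',c['frame'][:,:,::-1]); return c
def load(tag): return pickle.load(open(f'pics/{tag}.pkl','rb'))
def ray(c,uv):
    K=c['camera_matrix']; k1=c['k1']
    D=np.array([k1,0,0,0],float)
    p=cv2.undistortPoints(np.array(uv,float).reshape(-1,1,2),K,D,None,None).reshape(-1,2)
    return np.c_[p,np.ones(len(p))]
def at_z(c,uv,z):
    d=ray(c,uv)@c['extrinsics'][:3,:3].T; o=c['extrinsics'][:3,3]
    return o+d*((z-o[2])/d[:,2])[:,None]
def at_depth(c,uv):
    r=ray(c,uv); z=np.array([c['z_map'][int(round(v)),int(round(u))] for u,v in uv])
    return (r*z[:,None])@c['extrinsics'][:3,:3].T+c['extrinsics'][:3,3]
def proj(c,P):
    E=np.linalg.inv(c['extrinsics']); P=np.atleast_2d(P)
    p=P@E[:3,:3].T+E[:3,3]
    q,_=cv2.projectPoints(p.reshape(-1,1,3),np.zeros(3),np.zeros(3),c['camera_matrix'],np.array([c['k1'],0,0,0],float))
    return q.reshape(-1,2)
def crop(c,u0,v0,u1,v1,s,name):
    im=c['frame'][v0:v1,u0:u1,::-1]
    cv2.imwrite(f'pics/{name}.png',cv2.resize(im,None,fx=s,fy=s,interpolation=cv2.INTER_CUBIC))
E
python3 - <<'E'
from h import *
np.set_printoptions(precision=3,suppress=True)
for n in('top','side','wrist'):
    c=snap(n,n+'0'); print(n,c['k1'],c['extrinsics'],c['camera_matrix'])
s=get_state();print({k:np.round(v,3) for k,v in s.items()})
E
```

```text
top -0.006414042456460498 [[ -0.02   -0.991   0.135 447.159]
 [ -1.      0.022   0.011 -11.897]
 [ -0.014  -0.135  -0.991 952.59 ]
 [  0.      0.      0.      1.   ]] [[379.418   0.    272.5  ]
 [  0.    379.418 210.105]
 [  0.      0.      1.   ]]
side 0.019136953809566832 [[   0.886   -0.318    0.338  261.494]
 [  -0.465   -0.607    0.645 -521.32 ]
 [   0.      -0.728   -0.686  613.138]
 [   0.       0.       0.       1.   ]] [[383.828   0.    279.863]
 [  0.    383.828 202.05 ]
 [  0.      0.      1.   ]]
wrist 0.02930750064965881 [[  0.433   0.855   0.286 174.377]
 [  0.901  -0.41   -0.14  552.863]
 [ -0.002   0.318  -0.948 372.031]
 [  0.      0.      0.      1.   ]] [[362.184   0.    280.531]
 [  0.    362.184 212.919]
 [  0.      0.      1.   ]]
{'time': np.float64(0.15), 'q': array([ 0.913,  0.159,  1.598, -0.   ,  1.386, -0.21 ]), 'joint_velocities': array([-0.001, -0.004, -0.003,  0.   ,  0.001, -0.001]), 'effort': array([  0.001, -39.638, -33.179,  -0.   ,   0.006,   0.   ]), 'tcp_pos': array([248.705, 517.917, 230.525]), 'eef_rot': array([-1.571,  0.001,  1.123]), 'ft_force': array([-1.009,  0.808, -0.551]), 'wrist_torque': array([ 0.026, -0.038,  0.016]), 'gripper_width': np.float64(85.326)}
```

View pics/top0.png

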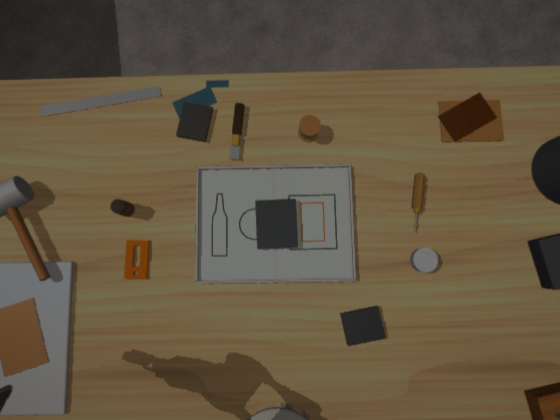

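View pics/side0.png

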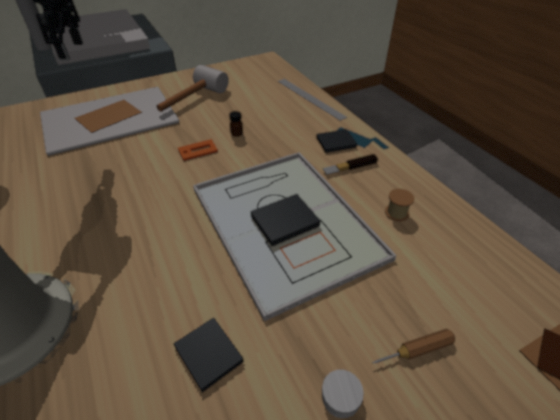

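View pics/wrist0.png

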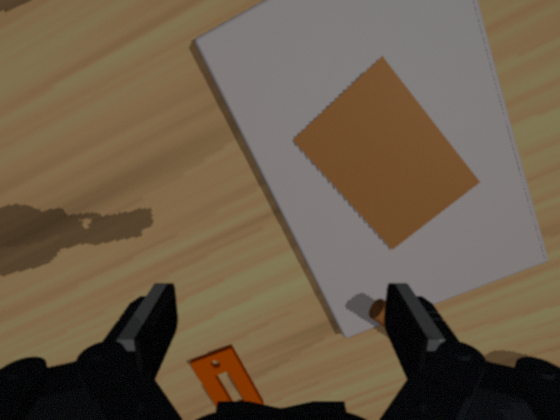

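Run:
```python
from h import *
c=load('top0')
f=c['frame'].astype(float); 
c['frame']=np.clip(255*(f/255)**0.6,0,255).astype(np.uint8)
crop(c,190,155,362,292,4.6,'tray')
crop(c,110,190,160,290,6,'tmpl')
crop(c,370,165,450,285,5,'awl')
crop(c,170,95,400,350,2.3,'slabs')
```

```text
(no output)
```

View pics/tray.png

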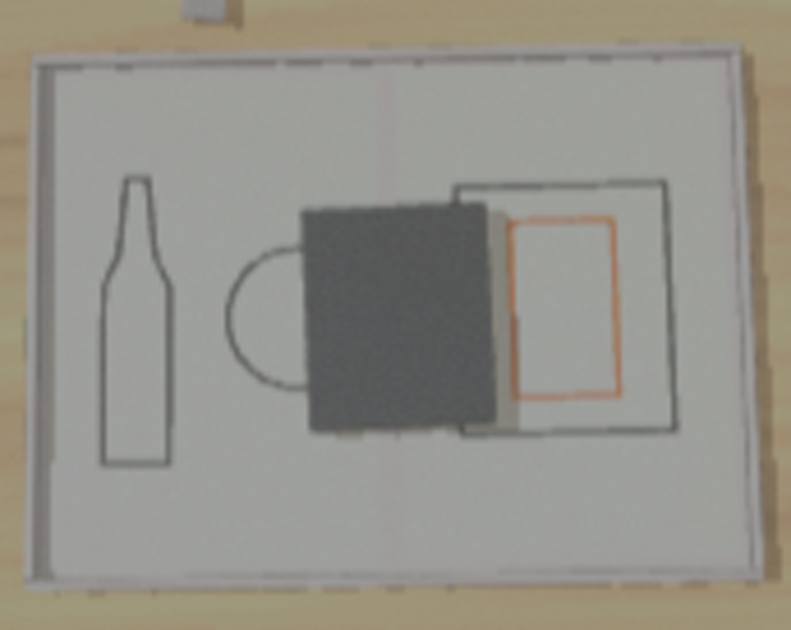

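View pics/tmpl.png

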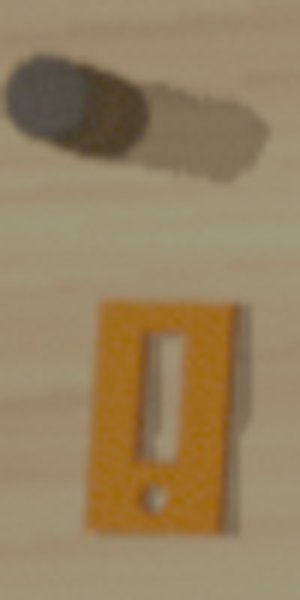

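View pics/awl.png

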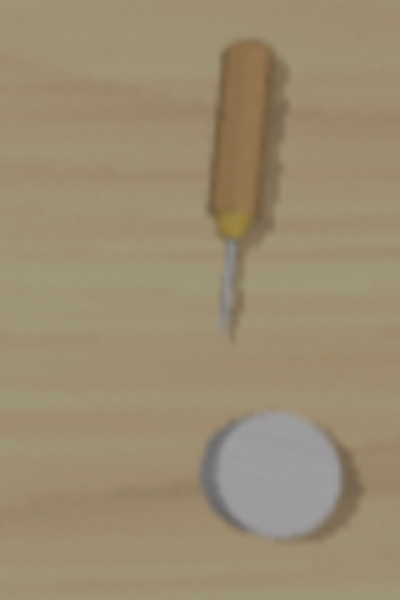

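View pics/slabs.png

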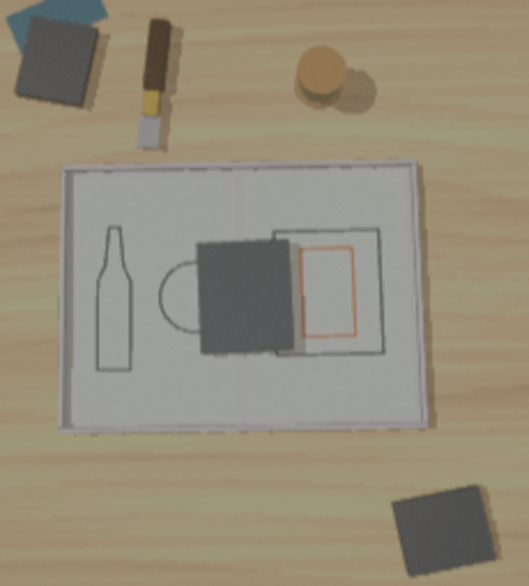

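Run:
```python
from h import *
np.set_printoptions(precision=1,suppress=True)
c=load('top0')
def o(l,s,u0,v0): return (np.array(l,float)+.5)/s-.5+[u0,v0]
T=lambda l:o(l,4.6,190,155)
rect=at_z(c,T([(455,185),(666,181),(677,430),(461,433)]),6); print('rect (TL,TR,BR,BL)\n',rect,rect.mean(0))
print([np.linalg.norm(rect[i]-rect[(i+1)%4]) for i in range(4)])
orr=at_z(c,T([(510,220),(613,217),(620,397),(515,398)]),6); print('orange\n',orr,orr.mean(0))
sl=at_z(c,T([(302,210),(486,204),(497,422),(310,431)]),26); print('slab\n',sl,sl.mean(0)); print([np.linalg.norm(sl[i]-sl[(i+1)%4]) for i in range(4)])
aw=at_z(c,T([(125,177),(151,177),(102,464),(170,464),(104,288),(171,288)]),6); print('awlout\n',aw)
ci=at_z(c,T([(227,317),(294,246),(292,388)]),6);print('circ\n',ci)
tr=at_z(c,T([(36,58),(741,46),(762,579),(28,588)]),16);print('tray\n',tr,tr.mean(0))
M=lambda l:o(l,6,110,190)
t=at_z(c,M([(100,302),(235,304),(218,533),(87,531)]),8);print('tmpl\n',t,t.mean(0));print([np.linalg.norm(t[i]-t[(i+1)%4]) for i in range(4)])
print('slot/hole',at_z(c,M([(146,332),(183,332),(178,463),(135,463),(152,498)]),8))
print('bottle cap',at_z(c,M([(45,96)]),65))
A=lambda l:o(l,5,370,165)
print('awl ends: haft top, ferrule base, tip',at_z(c,A([(246,42),(233,212),(226,335)]),12)); print(at_z(c,A([(247,80),(239,180)]),24))
print('tin',at_z(c,A([(279,410),(279,537),(214,474),(343,474)]),28))
print('spool, knife', at_z(c,[(310,125)],50),at_z(c,[(240,105),(236,158)],10))
print('depth chk',at_depth(c,T([(400,320),(600,300)])),at_depth(c,A([(279,474),(243,130)])),at_depth(c,M([(110,420)])))
```

```text
rect (TL,TR,BR,BL)
 [[ 614.   -43.     6. ]
 [ 613.7 -158.9    6. ]
 [ 477.4 -159.1    6. ]
 [ 478.2  -42.7    6. ]] [ 545.8 -100.9    6. ]
[np.float64(115.90972101667441), np.float64(136.2519478294838), np.float64(116.37837819137945), np.float64(135.82449186960804)]
orange
 [[ 593.9  -72.6    6. ]
 [ 594.3 -129.1    6. ]
 [ 495.8 -129.1    6. ]
 [ 496.5  -72.4    6. ]] [ 545.1 -100.8    6. ]
slab
 [[598.7  40.3  26. ]
 [599.8 -58.7  26. ]
 [483.  -61.2  26. ]
 [480.2  37.7  26. ]] [540.4 -10.5  26. ]
[np.float64(99.00406676928178), np.float64(116.85340103820366), np.float64(98.98337460557762), np.float64(118.49464353770092)]
awlout
 [[622.6 138.9   6. ]
 [622.3 124.5   6. ]
 [465.5 151.4   6. ]
 [464.8 114.6   6. ]
 [561.2 150.4   6. ]
 [560.4 113.7   6. ]]
circ
 [[543.8  83.2   6. ]
 [582.1  46.1   6. ]
 [504.4  48.2   6. ]]
tray
 [[ 688.5  186.5   16. ]
 [ 686.2 -201.6   16. ]
 [ 398.  -198.9   16. ]
 [ 400.8  188.9   16. ]] [543.4  -6.3  16. ]
tmpl
 [[508.4 365.6   8. ]
 [506.4 309.    8. ]
 [412.5 313.8   8. ]
 [414.3 368.1   8. ]] [460.4 339.1   8. ]
[np.float64(56.66749626510237), np.float64(94.02207036024652), np.float64(54.269814639145075), np.float64(94.09821353660631)]
slot/hole [[495.5 346.    8. ]
 [495.2 330.5   8. ]
 [441.3 331.1   8. ]
 [441.6 349.    8. ]
 [427.2 341.5   8. ]]
bottle cap [[586.8 367.4  65. ]]
awl ends: haft top, ferrule base, tip [[ 661.6 -372.9   12. ]
 [ 575.1 -360.2   12. ]
 [ 513.8 -352.4   12. ]]
[[ 639.5 -367.4   24. ]
 [ 589.3 -359.9   24. ]]
tin [[ 475.8 -369.7   28. ]
 [ 415.3 -365.2   28. ]
 [ 445.8 -336.2   28. ]
 [ 444.6 -398.1   28. ]]
spool, knife [[780.3 -99.1  50. ]] [[854.   77.6  10. ]
 [711.9  89.   10. ]]
depth chk [[ 538.3  -11.1   24.6]
 [ 548.8 -120.3    5.4]] [[ 445.2 -367.9   26.7]
 [ 614.4 -363.8   23.6]] [[459.5 360.    7.9]]
```

```bash
cat >> h.py <<'E'
from scipy.spatial.transform import Rotation as Rt
def st():
    s=get_state(); print('t',round(float(s['time']),2),'tcp',np.round(s['tcp_pos'],1),'rpy°',np.round(np.degrees(s['eef_rot']),2),'F',np.round(s['ft_force'],1),'w',round(float(s['gripper_width']),1),'q',np.round(s['q'],2)); return s
def plan(P,psi,n,claw=1,dpsi=None):
    "straight move, n rows; corrects tilt too"
    s=st(); p=np.array(s['tcp_pos'],float); R=Rt.from_euler('xyz',s['eef_rot'])
    G=Rt.from_euler('xyz',[-90,0,psi],degrees=True)
    rv=(R.inv()*G).as_rotvec()
    if dpsi is not None: # force turn direction: dpsi degrees (world yaw)
        rv=np.array([0,-np.radians(dpsi),0])
    d=(np.array(P,float)-p)/n; out=[]
    for i in range(n):
        Ri=R*Rt.from_rotvec(rv*i/n)
        x=Ri.inv().apply(d)/10; r=np.degrees(rv)/5/n
        out.append(list(np.round(np.r_[x,r],2)+0.)+[claw])
    for i in range(0,n,12): print(sum([[float(a) for a in o] for o in out[i:i+12]],[]))
E
python3 -c "
from h import *
plan([543,66,90],0,14)"
```

```text
t 0.15 tcp [248.7 517.9 230.5] rpy° [-8.998e+01  8.000e-02  6.434e+01] F [-1.   0.8 -0.6] w 85.3 q [ 0.91  0.16  1.6  -0.    1.39 -0.21]
[-2.0, 1.01, -3.29, 0.0, 0.92, 0.0, 1.0, -1.73, 1.01, -3.44, 0.0, 0.92, 0.0, 1.0, -1.45, 1.01, -3.57, 0.0, 0.92, 0.0, 1.0, -1.16, 1.0, -3.67, 0.0, 0.92, 0.0, 1.0, -0.86, 1.0, -3.76, 0.0, 0.92, 0.0, 1.0, -0.55, 1.0, -3.81, 0.0, 0.92, 0.0, 1.0, -0.25, 1.0, -3.84, 0.0, 0.92, 0.0, 1.0, 0.06, 1.0, -3.85, 0.0, 0.92, 0.0, 1.0, 0.37, 1.0, -3.83, 0.0, 0.92, 0.0, 1.0, 0.68, 1.0, -3.79, 0.0, 0.92, 0.0, 1.0, 0.98, 1.0, -3.73, 0.0, 0.92, 0.0, 1.0, 1.27, 1.0, -3.64, 0.0, 0.92, 0.0, 1.0]
[1.56, 1.0, -3.52, 0.0, 0.92, 0.0, 1.0, 1.84, 1.0, -3.39, 0.0, 0.92, 0.0, 1.0]
```

drive_tool(deltas=[-2.0,1.0,-3.3,0,0.92,0,0.8,-1.7,1.0,-3.4,0,0.92,0,0.8,-1.45,1.0,-3.6,0,0.92,0,0.8,-1.15,1.0,-3.7,0,0.92,0,0.8,-0.85,1.0,-3.75,0,0.92,0,0.8,-0.55,1.0,-3.8,0,0.92,0,0.8,-0.25,1.0,-3.85,0,0.92,0,0.8,0.05,1.0,-3.85,0,0.92,0,0.8,0.35,1.0,-3.85,0,0.92,0,0.8,0.7,1.0,-3.8,0,0.92,0,0.8,1.0,1.0,-3.7,0,0.92,0,0.8,1.25,1.0,-3.65,0,0.92,0,0.8])

```text
time: 1.35
tcp_pos: [500.6, 116.1, 104.8]
eef_rot: [-1.569, 0.0, 0.129]
ft_force: [0.1, -0.1, -0.3]
gripper_width: 68.2
```

```bash
python3 -c "
from h import *
plan([543,66,70],0,4,.8)"
```

```text
t 1.35 tcp [500.6 116.1 104.8] rpy° [-8.988e+01  3.000e-02  7.420e+00] F [ 0.1 -0.1 -0.3] w 68.2 q [-0.01  0.14  1.88  0.    1.12 -0.14]
[0.89, 0.87, -1.38, -0.01, 0.37, 0.0, 0.8, 0.93, 0.87, -1.35, -0.01, 0.37, 0.0, 0.8, 0.98, 0.87, -1.32, -0.01, 0.37, 0.0, 0.8, 1.02, 0.87, -1.29, -0.01, 0.37, 0.0, 0.8]
```

drive_tool(deltas=[0.9,1.0,-1.4,0,0.37,0,0.8,0.93,1.0,-1.35,0,0.37,0,0.8,0.98,1.0,-1.3,0,0.37,0,0.8,1.0,1.0,-1.3,0,0.37,0,0.8,0,2,0,0,0,0,0.8,0,1.2,0,0,0,0,0.8])

```text
time: 1.95
tcp_pos: [546.4, 57.7, 29.1]
eef_rot: [-1.57, 0.0, -0.015]
ft_force: [0.3, 0.1, -0.1]
gripper_width: 68.4
```

```bash
python3 -c "
from h import *
st(); c=snap('side','side1'); c=snap('wrist','wrist1')"
```

```text
t 1.95 tcp [546.4  57.7  29.1] rpy° [-8.994e+01  1.000e-02 -8.800e-01] F [ 0.3  0.1 -0.1] w 68.4 q [-0.12  0.34  1.81  0.    0.99 -0.1 ]
```

View pics/wrist1.png

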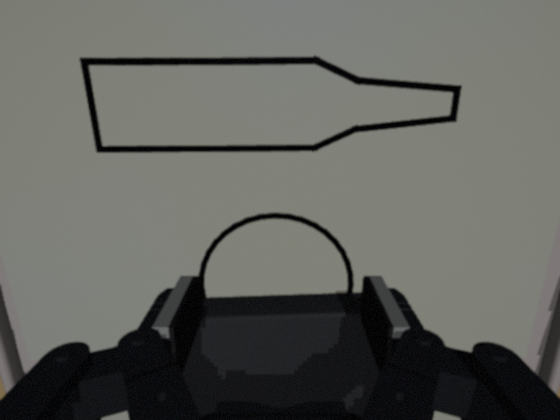

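View pics/side1.png

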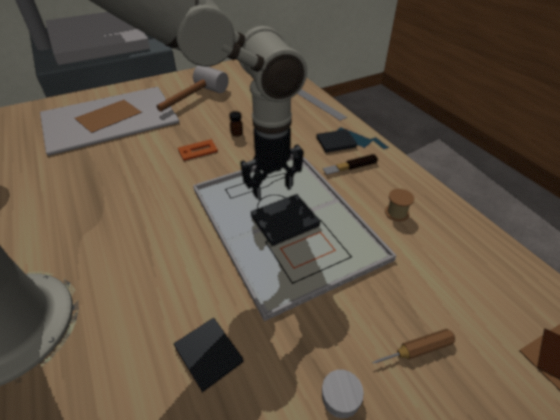

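drive_tool(deltas=[-0.5,0.7,0,0,-0.18,0,0.8,0,0.7,0,0,0,0,0.8,0,0.7,0,0,0,0,0.8,0,0,-0.6,0,0,0,0.8,0,0,-0.5,0,0,0,0.8,0,0,-0.5,0,0,0,0.8,0,0,-0.8,0,0,0,0.8])

```text
time: 2.75
tcp_pos: [541.0, 35.7, 8.4]
eef_rot: [-1.567, -0.001, 0.005]
ft_force: [0.3, 2.9, -1.6]
gripper_width: 68.3
```

```bash
python3 -c "
from h import *
st()"
```

```text
t 2.75 tcp [541.   35.7   8.4] rpy° [-8.979e+01 -7.000e-02  3.100e-01] F [ 0.3  2.9 -1.6] w 68.3 q [-0.16  0.36  1.84  0.    0.94 -0.17]
```

drive_tool(deltas=[0,0,-1.0,0,0.06,0,0.8,0,0,-1.0,0,0,0,0.8,0,0,-1.0,0,0,0,0.8,0,0,-1.0,0,0,0,0.8,0,0,-0.9,0,0,0,0.8,0,0,-0.8,0,0,0,0.8,0,0,-0.6,0,0,0,0.8,0,0,-0.4,0,0,0,0.8,0,0,0,0,0,0,0.8])

```text
time: 3.65
tcp_pos: [540.8, -39.2, 8.4]
eef_rot: [-1.567, -0.001, -0.003]
ft_force: [-0.4, 1.6, -0.3]
gripper_width: 68.1
```

```bash
python3 -c "
from h import *
st(); c=snap('top','top2');c['frame']=np.clip(255*(c['frame']/255.)**0.6,0,255).astype(np.uint8)
crop(c,190,155,362,292,4.6,'tray2')"
```

```text
t 3.65 tcp [540.8 -39.2   8.4] rpy° [-8.978e+01 -7.000e-02 -1.800e-01] F [-0.4  1.6 -0.3] w 68.1 q [-0.3   0.36  1.84  0.01  0.94 -0.3 ]
```

View pics/tray2.png

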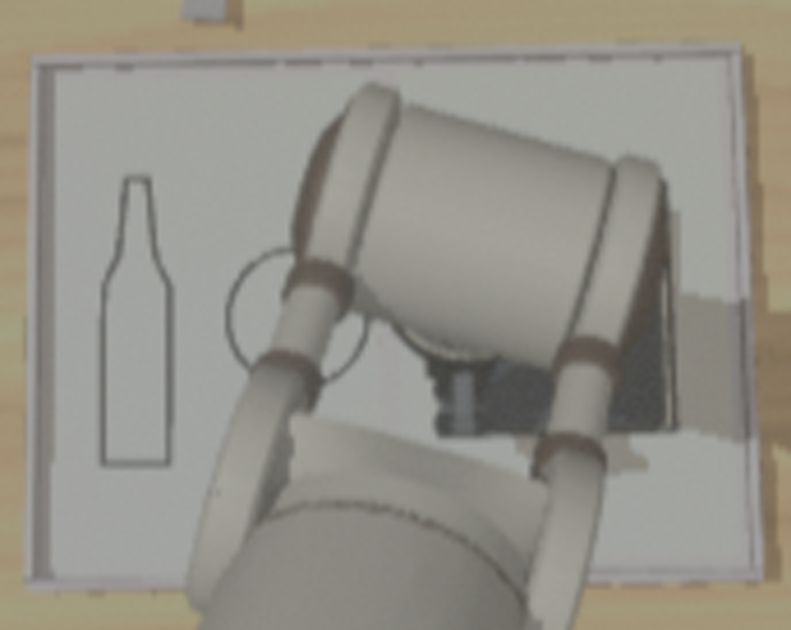

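```bash
python3 -c "
from h import *
s=st()
import h
# simulate after backoff
p=dict(s); p['tcp_pos']=np.array([540.8,-15,80]); h.get_state=lambda:p
plan([445,-98,60],90,18,.6)"
```

```text
t 3.7 tcp [540.9 -39.2   8.4] rpy° [-8.98e+01 -7.00e-02 -1.60e-01] F [ 0.4 -0.1 -0.7] w 68.2 q [-0.3   0.36  1.84  0.    0.94 -0.3 ]
t 3.7 tcp [540.8 -15.   80. ] rpy° [-8.98e+01 -7.00e-02 -1.60e-01] F [ 0.4 -0.1 -0.7] w 68.2 q [-0.3   0.36  1.84  0.    0.94 -0.3 ]
[-0.53, 0.11, -0.46, 0.0, -1.0, 0.0, 0.6, -0.57, 0.11, -0.41, 0.0, -1.0, 0.0, 0.6, -0.6, 0.11, -0.36, 0.0, -1.0, 0.0, 0.6, -0.63, 0.11, -0.31, 0.0, -1.0, 0.0, 0.6, -0.66, 0.11, -0.25, 0.0, -1.0, 0.0, 0.6, -0.68, 0.11, -0.19, 0.0, -1.0, 0.0, 0.6, -0.69, 0.11, -0.13, 0.0, -1.0, 0.0, 0.6, -0.7, 0.11, -0.07, 0.0, -1.0, 0.0, 0.6, -0.7, 0.11, -0.01, 0.0, -1.0, 0.0, 0.6, -0.7, 0.11, 0.05, 0.0, -1.0, 0.0, 0.6, -0.7, 0.11, 0.11, 0.0, -1.0, 0.0, 0.6, -0.68, 0.11, 0.17, 0.0, -1.0, 0.0, 0.6]
[-0.67, 0.11, 0.23, 0.0, -1.0, 0.0, 0.6, -0.64, 0.11, 0.29, 0.0, -1.0, 0.0, 0.6, -0.62, 0.11, 0.34, 0.0, -1.0, 0.0, 0.6, -0.58, 0.11, 0.39, 0.0, -1.0, 0.0, 0.6, -0.55, 0.11, 0.44, 0.0, -1.0, 0.0, 0.6, -0.51, 0.11, 0.49, 0.0, -1.0, 0.0, 0.6]
```

drive_tool(deltas=[0,0,0.8,0,-0.04,0,0.8,0,-1.0,0.8,0,0,0,0.8,0,-3,0.4,0,0,0,0.8,0,-3,0,0,0,0,0.6])

```text
time: 4.1
tcp_pos: [537.6, -16.6, 77.6]
eef_rot: [-1.567, 0.007, 0.003]
ft_force: [0.5, -0.5, 0.1]
gripper_width: 55.1
```

drive_tool(deltas=[-0.53,0,-0.46,0,-1,0,0.6,-0.57,0,-0.41,0,-1,0,0.6,-0.6,0,-0.36,0,-1,0,0.6,-0.63,0,-0.31,0,-1,0,0.6,-0.66,0,-0.25,0,-1,0,0.6,-0.68,0,-0.19,0,-1,0,0.6,-0.69,0,-0.13,0,-1,0,0.6,-0.7,0,-0.07,0,-1,0,0.6,-0.7,0,-0.01,0,-1,0,0.6,-0.7,0,0.05,0,-1,0,0.6,-0.7,0,0.11,0,-1,0,0.6,-0.7,0,0.17,0,-1,0,0.6])

```text
time: 5.3
tcp_pos: [482.3, -68.6, 95.5]
eef_rot: [-1.591, -0.0, 1.108]
ft_force: [-0.1, 0.5, -0.7]
gripper_width: 51.4
```

drive_tool(deltas=[-0.6,0,0.23,0,-1,0,0.6,-0.5,0,0.29,0,-1,0,0.6,-0.4,0,0.34,0,-1,0,0.6,-0.3,0,0.39,0,-1,0,0.6,-0.2,0,0.44,0,-0.8,0,0.6])

```text
time: 5.8
tcp_pos: [460.8, -81.6, 100.0]
eef_rot: [-1.595, 0.013, 1.55]
ft_force: [-0.9, -0.3, -0.1]
gripper_width: 51.3
```

```bash
python3 -c "
from h import *
st(); c=snap('top','top3');c['frame']=np.clip(255*(c['frame']/255.)**0.6,0,255).astype(np.uint8)
crop(c,190,155,362,292,4.6,'tray3');snap('side','side3')"
```

```text
t 5.8 tcp [460.8 -81.6 100. ] rpy° [-91.39   0.72  88.81] F [-0.9 -0.3 -0.1] w 51.3 q [-0.43  0.01  2.03 -0.    1.07 -1.98]
```

View pics/tray3.png

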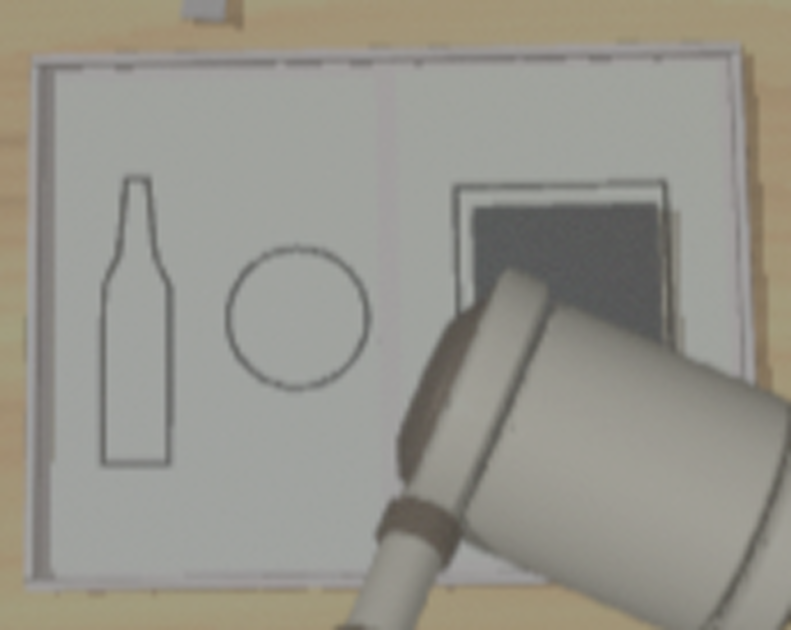

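Run:
```python
from h import *
np.set_printoptions(precision=1,suppress=True)
c=load('top3')
T=lambda l:(np.array(l,float)+.5)/4.6-.5+[190,155]
print(at_z(c,T([(472,207),(658,204),(663,320),(475,290)]),26))
print('rect',at_z(c,T([(457,186),(666,181)]),6),'circ',at_z(c,T([(227,317),(370,317),(298,246),(298,388)]),6))
# subpixel edges via green gradient: far edge of slab rows, cols 297..330
g=c['frame'].astype(float).mean(2)
for u in (300,310,320,330): 
    col=g[192:215,u]; print(u,col.astype(int))
plan([452,-100,55],90,5,.6)
```

```text
[[ 598.3  -51.1   26. ]
 [ 597.7 -151.    26. ]
 [ 535.2 -151.    26. ]
 [ 553.4  -51.5   26. ]]
rect [[ 613.5  -44.1    6. ]
 [ 613.7 -158.9    6. ]] circ [[543.8  83.2   6. ]
 [542.1   5.2   6. ]
 [582.   43.9   6. ]
 [504.3  45.    6. ]]
300 [116 116  97  67  93 114 107  79  49  46  44  45  46  44  45  45  43  45
  45  45  47  56  70]
310 [118 115  97  75 102 115 103  70  47  43  44  43  44  43  44  43  43  44
  44  43  45  42  46]
320 [118 115  97  87 114 116 102  70  46  43  44  44  42  44  44  43  43  43
  44  44  43  44  44]
330 [117 107  81  87 114 116  99  59  44  42  42  44  42  41  43  43  42  42
  42  43  43  42  44]
t 5.9 tcp [460.6 -81.5  99.9] rpy° [-91.4   0.7  88.6] F [0.1 0.8 0.3] w 51.2 q [-0.4  0.   2.  -0.   1.1 -2. ]
[-0.36, 0.9, 0.19, 0.05, -0.06, -0.03, 0.6, -0.36, 0.9, 0.18, 0.05, -0.06, -0.03, 0.6, -0.37, 0.9, 0.18, 0.05, -0.06, -0.03, 0.6, -0.37, 0.9, 0.18, 0.05, -0.06, -0.03, 0.6, -0.37, 0.9, 0.18, 0.05, -0.06, -0.03, 0.6]
```

drive_tool(deltas=[-0.4,0.9,0.25,0.05,-0.06,-0.03,0.6,-0.4,0.9,0.25,0.05,-0.06,-0.03,0.6,-0.4,0.9,0.25,0.05,-0.06,-0.03,0.6,-0.37,0.9,0.25,0.05,-0.06,-0.03,0.6,-0.37,0.9,0.2,0.05,-0.06,-0.03,0.6,0,0,0,0,0,0,0.6])

```text
time: 6.5
tcp_pos: [448.2, -101.9, 51.0]
eef_rot: [-1.571, -0.001, 1.572]
ft_force: [-0.4, 0.7, -0.1]
gripper_width: 51.1
```

```bash
python3 -c "
from h import *
plan([451,-101,10],90,5,.6)"
```

```text
t 6.5 tcp [ 448.2 -101.9   51. ] rpy° [-9.000e+01 -8.000e-02  9.005e+01] F [-0.4  0.7 -0.1] w 51.1 q [-0.49  0.1   2.06  0.    0.99 -2.06]
[0.02, 0.82, -0.06, 0.0, 0.0, 0.0, 0.6, 0.02, 0.82, -0.06, 0.0, 0.0, 0.0, 0.6, 0.02, 0.82, -0.06, 0.0, 0.0, 0.0, 0.6, 0.02, 0.82, -0.06, 0.0, 0.0, 0.0, 0.6, 0.02, 0.82, -0.06, 0.0, 0.0, 0.0, 0.6]
```

drive_tool(deltas=[0,1.0,0,0,0,0,0.6,0,1.0,0,0,0,0,0.6,0,1.0,0,0,0,0,0.6,0,0.8,0,0,0,0,0.6,0,0,0,0,0,0,0.6,0,0,-0.7,0,0,0,0.6,0,0,-0.6,0,0,0,0.6,0,0,-0.4,0,0,0,0.6])

```text
time: 7.3
tcp_pos: [466.6, -101.7, 9.5]
eef_rot: [-1.571, -0.002, 1.571]
ft_force: [0.2, 0.5, 0.5]
gripper_width: 51.7
```

```bash
python3 -c "
from h import *
st()"
```

```text
t 7.3 tcp [ 466.6 -101.7    9.5] rpy° [-90.01  -0.1   90.02] F [0.2 0.5 0.5] w 51.7 q [-0.47  0.22  2.02  0.    0.9  -2.04]
```

drive_tool(deltas=[0,0,-0.3,0,0,0,0.6,0,0,-0.2,0,0,0,0.6,0,0,-0.1,0,0,0,0.6,0,0,0,0,0,0,0.6])

```text
time: 7.7
tcp_pos: [471.2, -101.7, 9.8]
eef_rot: [-1.564, -0.002, 1.573]
ft_force: [-1.2, 0.5, -0.2]
gripper_width: 51.7
```

Run:
```python
from h import *
np.set_printoptions(precision=1,suppress=True)
st(); c=snap('top','top4')
g=c['frame'].astype(float).mean(2)
for u in (295,300,310,320,330): print(u,g[192:215,u].astype(int))
```

```text
t 7.7 tcp [ 471.2 -101.7    9.8] rpy° [-89.6  -0.1  90.1] F [-1.2  0.5 -0.2] w 51.7 q [-0.5  0.2  2.  -0.   0.9 -2. ]
295 [118 117 100  70  88 114  98  55  45  45  45  45  46  45  45  45  45  45
  46  46  47  45  46]
300 [118 116  98  68  93 114  96  55  45  45  45  45  45  45  45  45  44  45
  46  45  44  46  45]
310 [118 116  97  75 101 106  81  50  44  44  44  45  43  45  45  43  45  46
  56  68  78  86  91]
320 [118 116  98  86 113 103  70  46  44  44  44  44  44  45  44  43  46  43
  46  47  46  45  46]
330 [118 107  81  86 113  99  61  45  45  43  44  43  43  44  41  44  43  43
  43  43  44  42  44]
```

Run:
```python
from h import *
np.set_printoptions(precision=2,suppress=True)
c=load('top4'); g=c['frame'].astype(float).mean(2)
for u in range(296,332,6):
    col=g[:,u]; ln=192+np.argmin(col[192:197]); 
    w=118-col[ln-2:ln+3].clip(0,118); w=w.clip(0); l=(np.arange(ln-2,ln+3)*w).sum()/w.sum()
    k=next(k for k in range(196,204) if col[k]>=80>col[k+1]); e=k+(col[k]-80)/(col[k]-col[k+1])
    print(u,l,e,at_z(c,[(u,l)],6)[0],at_z(c,[(u,e)],26)[0])
```

```text
296 195.17374517374517 198.40322580645162 [612.73 -61.85   6.  ] [601.13 -60.57  26.  ]
302 195.25602409638554 198.0 [612.18 -77.     6.  ] [601.81 -75.42  26.  ]
308 195.19011406844106 198.05434782608697 [612.01 -92.16   6.  ] [601.34 -90.23  26.  ]
314 195.27424749163876 197.6326530612245 [ 611.45 -107.3     6.  ] [ 602.07 -105.08   26.  ]
320 195.1590909090909 197.70408163265307 [ 611.41 -122.45    6.  ] [ 601.56 -119.88   26.  ]
326 194.3464566929134 197.50413223140495 [ 613.16 -137.67    6.  ] [ 601.73 -134.71   26.  ]
```

drive_tool(deltas=[0,0,-0.3,-0.08,0,0,0.6,0,0,-0.1,0,0,0,0.6,0,0,0,0,0,0,0.6])

```text
time: 8.05
tcp_pos: [473.3, -101.5, 9.6]
eef_rot: [-1.566, -0.003, 1.574]
ft_force: [-1.1, -0.9, 0.3]
gripper_width: 51.5
```

```bash
cat > edge.py <<'E'
from h import *
import sys
np.set_printoptions(precision=2,suppress=True)
st();c=snap('top',sys.argv[1]); g=c['frame'].astype(float).mean(2)
for u in range(296,332,6):
    col=g[:,u]; ln=192+np.argmin(col[192:197]); 
    k=next(k for k in range(195,204) if col[k]>=80>col[k+1]); e=k+(col[k]-80)/(col[k]-col[k+1])
    print(u,e,at_z(c,[(u,e)],26)[0])
E
python3 edge.py top5
```

```text
t 8.05 tcp [ 473.3 -101.5    9.6] rpy° [-89.72  -0.14  90.17] F [-1.1 -0.9  0.3] w 51.5 q [-0.46  0.24  2.    0.    0.91 -2.04]
296 197.48076923076923 [603.44 -60.63  26.  ]
302 197.3728813559322 [603.38 -75.47  26.  ]
308 197.35294117647058 [603.1  -90.29  26.  ]
314 197.0326086956522 [ 603.57 -105.13   26.  ]
320 196.57954545454547 [ 604.38 -119.99   26.  ]
326 196.65555555555557 [ 603.86 -134.79   26.  ]
```

drive_tool(deltas=[0,0,-0.25,-0.06,0.03,0,0.6,0,0,0,0,0,0,0.6])

```text
time: 8.3
tcp_pos: [474.8, -101.2, 9.5]
eef_rot: [-1.569, -0.003, 1.572]
ft_force: [0.0, -0.7, -1.0]
gripper_width: 51.4
```

```bash
python3 edge.py top6
```

```text
t 8.3 tcp [ 474.8 -101.2    9.5] rpy° [-89.88  -0.18  90.04] F [ 0.  -0.7 -1. ] w 51.4 q [-0.46  0.24  1.99  0.    0.91 -2.03]Traceback (most recent call last):
  File "edge.py", line 7, in <module>
    k=next(k for k in range(195,204) if col[k]>=80>col[k+1]); e=k+(col[k]-80)/(col[k]-col[k+1])
StopIteration
```

drive_tool(deltas=[0,0,0.7,0,0,0,0.6,0,-1,0.7,0,0,0,0.6,0,-3,0,0,0,0,0.85,0.5,-3,0,0,0,0,0.85,3,-0.5,0,0,0,0,0.85,4,0,0,0,0,0,0.85,4.5,0,0,0,0,0,0.85,4.5,0,0,0,0,0,0.85,4.5,0,0,0,0.1,0,0.85,4.5,0,0,0,0.1,0,0.85,4.5,0,0,0,0.1,0,0.85,4,0,0,0,0.1,0,0.85])

```text
time: 9.55
tcp_pos: [468.3, 246.7, 92.2]
eef_rot: [-1.592, -0.005, 1.524]
ft_force: [0.0, -0.3, 0.0]
gripper_width: 72.5
```

Run:
```python
from h import *
c=snap('top','top7');c['frame']=np.clip(255*(c['frame']/255.)**0.6,0,255).astype(np.uint8)
crop(c,190,155,362,292,4.6,'tray7')
plan([460.4,339.1,80],88,6,.85)
```

```text
t 9.6 tcp [468.2 251.7  92.6] rpy° [-91.28  -0.52  87.45] F [-3.3  3.2  0.7] w 72.6 q [ 0.26  0.18  1.86  0.    1.07 -1.26]
[1.45, 0.22, 0.2, 0.04, -0.02, 0.02, 0.85, 1.45, 0.22, 0.2, 0.04, -0.02, 0.02, 0.85, 1.45, 0.22, 0.19, 0.04, -0.02, 0.02, 0.85, 1.45, 0.22, 0.19, 0.04, -0.02, 0.02, 0.85, 1.45, 0.21, 0.19, 0.04, -0.02, 0.02, 0.85, 1.45, 0.21, 0.18, 0.04, -0.02, 0.02, 0.85]
```

View pics/tray7.png

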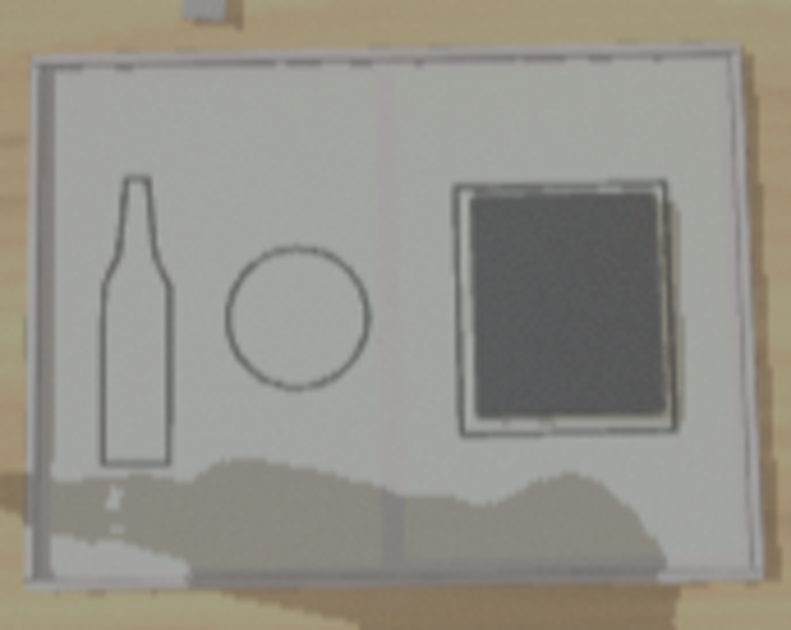

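```bash
cat > slabm.py <<'E'
from h import *
import sys
np.set_printoptions(precision=2,suppress=True)
def corners(c):
    g=cv2.resize(c['frame'][192:252,288:342].mean(2).astype(np.float32),None,fx=8,fy=8,interpolation=cv2.INTER_CUBIC)
    m=(g<75).astype(np.uint8); m=cv2.morphologyEx(m,cv2.MORPH_OPEN,np.ones((25,25)))
    cs,_=cv2.findContours(m,cv2.RETR_EXTERNAL,cv2.CHAIN_APPROX_NONE); k=max(cs,key=cv2.contourArea)
    pts=(k.reshape(-1,2)+.5)/8-.5+[288,192]
    P=at_z(c,pts,26)[:,:2]
    return cv2.minAreaRect(P.astype(np.float32)), P
if __name__=='__main__':
    c=load(sys.argv[1]); r,P=corners(c); print(r)
    T=lambda l:(np.array(l,float)+.5)/4.6-.5+[190,155]
    Q=at_z(c,T([(456,185.5),(666,182),(677,430),(462,434)]),6);print(Q,Q.mean(0))
    S=at_z(c,T([(470,197),(657,193),(664,413),(476,417)]),26);print(S,S.mean(0))
E
python3 slabm.py top7
```

```text
((547.2312622070312, -103.63026428222656), (125.92923736572266, 108.23231506347656), 0.048953864723443985)
[[ 613.75  -43.51    6.  ]
 [ 613.13 -158.86    6.  ]
 [ 477.43 -159.1     6.  ]
 [ 477.67  -43.25    6.  ]] [ 545.49 -101.18    6.  ]
[[ 603.79  -50.21   26.  ]
 [ 603.73 -150.67   26.  ]
 [ 485.87 -149.52   26.  ]
 [ 485.82  -50.22   26.  ]] [ 544.8  -100.15   26.  ]
```

drive_tool(deltas=[2.0,0.4,0.3,0.06,-0.03,0.03,0.85,2.0,0.4,0.3,0.06,-0.03,0.03,0.85,2.0,0.4,0.3,0.06,-0.03,0.03,0.85,1.5,0.4,0.2,0.05,-0.02,0.02,0.85,0.5,0.4,0.1,0.04,-0.02,0.02,0.85,0,0,0,0,0,0,0.85])

```text
time: 10.2
tcp_pos: [459.0, 338.6, 72.6]
eef_rot: [-1.574, -0.001, 1.543]
ft_force: [0.5, -0.1, 0.3]
gripper_width: 72.7
```

Run:
```python
from h import *
c=snap('wrist','w8')
plan([460.4,339.1,30],88,4,.85)
```

```text
t 10.25 tcp [459.3 338.3  72.9] rpy° [-9.018e+01 -5.000e-02  8.840e+01] F [-0.6  0.2 -0.3] w 72.5 q [ 0.42  0.32  1.74 -0.    1.08 -1.12]
[0.02, 1.07, -0.02, 0.01, 0.02, 0.0, 0.85, 0.02, 1.07, -0.02, 0.01, 0.02, 0.0, 0.85, 0.02, 1.07, -0.03, 0.01, 0.02, 0.0, 0.85, 0.02, 1.07, -0.03, 0.01, 0.02, 0.0, 0.85]
```

View pics/w8.png

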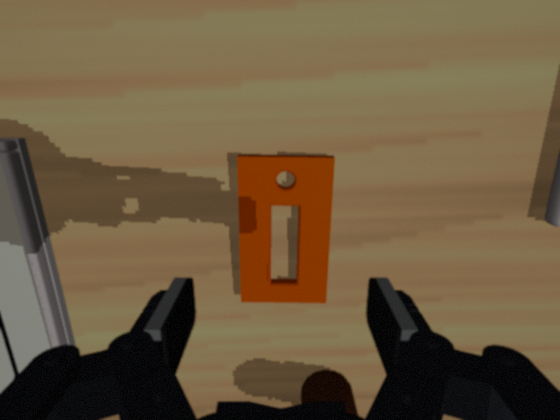

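Run:
```python
from h import *
np.set_printoptions(precision=1,suppress=True)
c=load('w8'); t=at_z(c,[(238,155),(333,156),(327,302),(242,302)],8); print(t,t.mean(0)); 
v=t[3]-t[0]; print(np.degrees(np.arctan2(v[1],v[0])), np.degrees(np.arctan2(*( (t[2]-t[1])[[1,0]]))))
f=c['z_map']; print(f[285:300:5,180:190:3], f[290:300:5,375:385:3])
```

```text
[[410.6 315.    8. ]
 [412.7 369.    8. ]
 [508.4 366.9   8. ]
 [506.8 311.3   8. ]] [459.6 340.5   8. ]
-2.18486226694243 -1.298435836498984
[[140.4 141.2 141.2 143.5]
 [137.5 137.2 139.2 142.4]
 [132.7 134.6 139.2 143.9]] [[137.9 137.7 136.6 136.8]
 [139.6 134.9 132.9 135.2]]
```

Run:
```python
from h import *
np.set_printoptions(precision=1,suppress=True)
c=load('w8'); print(at_depth(c,[(183,282),(190,282),(172,284),(192,290),(375,282),(370,284),(385,282)]))
```

```text
[[446.5 299.9  87.8]
 [448.1 301.9  85.1]
 [446.1 296.2  89.8]
 [453.1 301.6  82.8]
 [448.6 375.1  87.9]
 [451.4 374.1  84.5]
 [449.  379.2  87.3]]
```

drive_tool(deltas=[0.05,1.5,0,0,0.03,0,0.8,0,2.0,0,0,0,0,0.76,0,2.0,0,0,0,0,0.76,0,0.9,0,0,0,0,0.76,0,0.4,0,0,0,0,0.76,0,0,0,0,0,0,0.76], newtons=30)

```text
time: 10.85
tcp_pos: [461.4, 335.5, 1.5]
eef_rot: [-1.576, -0.002, 1.534]
ft_force: [-3.2, 0.6, 5.6]
gripper_width: 64.9
```

Run:
```python
from h import *
plan([460,340,-5],88.2,2,.76)
c=snap('wrist','w9')
```

```text
t 10.85 tcp [461.4 335.5   1.5] rpy° [-90.28  -0.1   87.91] F [-3.2  0.6  5.6] w 64.9 q [ 0.42  0.43  1.76 -0.    0.94 -1.12]
[0.22, 0.32, 0.08, 0.03, -0.03, 0.01, 0.76, 0.22, 0.32, 0.08, 0.03, -0.03, 0.01, 0.76]
```

View pics/w9.png

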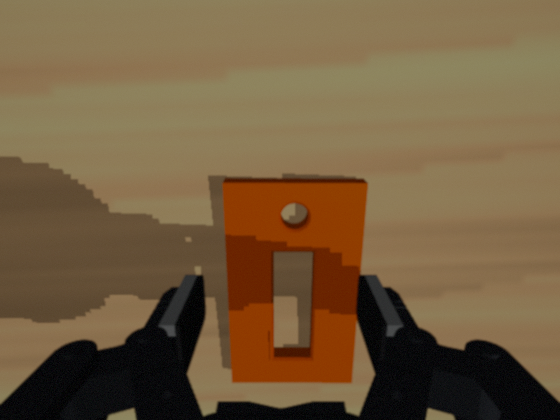

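drive_tool(deltas=[0,-1.2,0,0,0,0,0.78,0.45,0,0.1,0.05,-0.05,0,0.78,0,0,0,0,0,0,0.78])

```text
time: 11.2
tcp_pos: [461.7, 340.4, 16.0]
eef_rot: [-1.574, -0.003, 1.538]
ft_force: [0.2, -0.0, 0.1]
gripper_width: 66.6
```

Run:
```python
from h import *
plan([460,340,-3],88.2,3,.78)
```

```text
t 11.2 tcp [461.7 340.4  16. ] rpy° [-90.17  -0.17  88.14] F [ 0.2 -0.   0.1] w 66.6 q [ 0.42  0.42  1.75  0.    0.97 -1.12]
[-0.02, 0.63, 0.06, 0.01, 0.0, 0.01, 0.78, -0.02, 0.63, 0.06, 0.01, 0.0, 0.01, 0.78, -0.02, 0.63, 0.06, 0.01, 0.0, 0.01, 0.78]
```

drive_tool(deltas=[0,0.6,0.05,0,0,0,0.78,0,0.6,0.05,0,0,0,0.78,0,0.3,0,0,0,0,0.78,0,0,0,0,0,0,0.78])

```text
time: 11.6
tcp_pos: [460.7, 340.5, -0.4]
eef_rot: [-1.574, -0.003, 1.539]
ft_force: [-0.0, 0.7, 0.4]
gripper_width: 66.4
```

Run:
```python
from h import *
plan([460,340,-3],88.2,2,.78)
c=snap('wrist','w10')
```

```text
t 11.6 tcp [ 4.607e+02  3.405e+02 -4.000e-01] rpy° [-90.18  -0.16  88.16] F [-0.   0.7  0.4] w 66.4 q [ 0.43  0.44  1.75  0.    0.94 -1.11]
[-0.03, 0.13, 0.03, 0.02, 0.0, 0.02, 0.78, -0.03, 0.13, 0.03, 0.02, 0.0, 0.02, 0.78]
```

View pics/w10.png

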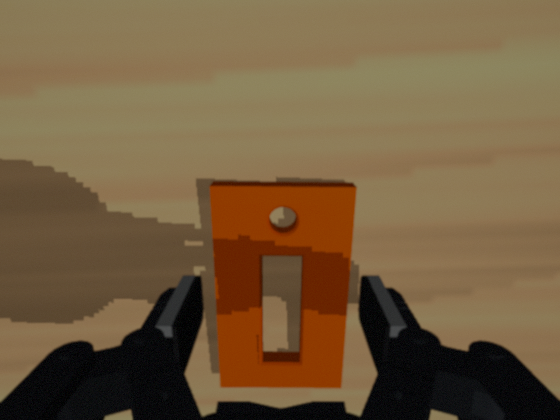

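drive_tool(deltas=[0,0.3,0,0,0,0,0.78,0,0.1,0,0,0,0,0.78])

```text
time: 11.85
tcp_pos: [460.7, 340.5, -4.6]
eef_rot: [-1.574, -0.003, 1.539]
ft_force: [1.2, 0.0, 0.0]
gripper_width: 66.4
```

Run:
```python
from h import *
st()
```

```text
t 11.85 tcp [460.7 340.5  -4.6] rpy° [-90.18  -0.16  88.16] F [1.2 0.  0. ] w 66.4 q [ 0.42  0.45  1.75  0.    0.94 -1.11]
```

drive_tool(deltas=[0,0,0,0,0,0,0.5,0,0,0,0,0,0,0.5,0,0,0,0,0,0,0.5,0,0,0,0,0,0,0.5], newtons=30)

```text
time: 12.25
tcp_pos: [461.6, 340.8, -3.3]
eef_rot: [-1.575, -0.003, 1.539]
ft_force: [-0.2, -1.0, 0.0]
gripper_width: 54.9
```

Run:
```python
from h import *
st()
```

```text
t 12.25 tcp [461.6 340.8  -3.3] rpy° [-90.26  -0.19  88.16] F [-0.2 -1.   0. ] w 54.9 q [ 0.43  0.45  1.75  0.    0.94 -1.11]
```

drive_tool(deltas=[0,-0.5,0,0,0,0,0.5,0,-1.5,0,0,0,0,0.5,0,-3,0,0,0,0,0.5,0,-3,0,0,0,0,0.5])

```text
time: 12.65
tcp_pos: [457.3, 338.7, 75.9]
eef_rot: [-1.565, 0.002, 1.539]
ft_force: [0.4, -0.6, 0.6]
gripper_width: 54.9
```

Run:
```python
from h import *
np.set_printoptions(precision=1,suppress=True)
plan([546.3,-100.5,75],90,12,.5)
c=snap('wrist','w11')
```

```text
t 12.65 tcp [457.3 338.7  75.9] rpy° [-89.7   0.1  88.2] F [ 0.4 -0.6  0.6] w 54.9 q [ 0.4  0.3  1.7  0.   1.1 -1.1]
[-3.63, 0.01, -0.86, -0.01, -0.03, 0.0, 0.5, -3.64, 0.01, -0.85, -0.01, -0.03, 0.0, 0.5, -3.64, 0.01, -0.84, -0.01, -0.03, 0.0, 0.5, -3.64, 0.01, -0.83, -0.01, -0.03, 0.0, 0.5, -3.64, 0.01, -0.82, -0.01, -0.03, 0.0, 0.5, -3.65, 0.01, -0.81, -0.01, -0.03, 0.0, 0.5, -3.65, 0.01, -0.8, -0.01, -0.03, 0.0, 0.5, -3.65, 0.01, -0.79, -0.01, -0.03, 0.0, 0.5, -3.65, 0.01, -0.78, -0.01, -0.03, 0.0, 0.5, -3.65, 0.01, -0.77, -0.01, -0.03, 0.0, 0.5, -3.66, 0.01, -0.76, -0.01, -0.03, 0.0, 0.5, -3.66, 0.01, -0.75, -0.01, -0.03, 0.0, 0.5]
```

View pics/w11.png

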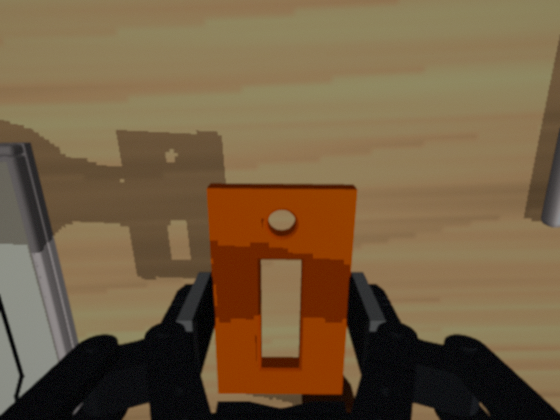

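Run:
```python
from h import *
np.set_printoptions(precision=1,suppress=True)
c=load('w11'); t=at_z(c,[(209,186),(355,186),(345,394),(218,394)],87.2); print(t,t.mean(0),t.mean(0)-[457.3,338.7,0])
```

```text
[[407.4 313.1  87.2]
 [409.2 367.1  87.2]
 [505.6 365.5  87.2]
 [503.9 308.2  87.2]] [456.5 338.5  87.2] [-0.8 -0.2 87.2]
```

drive_tool(deltas=[-2,-0.3,-0.5,0,-0.03,0,0.5,-3.5,0,-0.8,0,-0.03,0,0.5,-4,0,-0.85,0,-0.03,0,0.5,-4,0,-0.85,0,-0.03,0,0.5,-4,0,-0.85,0,-0.03,0,0.5,-4,0,-0.85,0,-0.03,0,0.5,-4,0,-0.8,0,-0.03,0,0.5,-4,0,-0.8,0,-0.03,0,0.5,-4,0,-0.8,0,-0.03,0,0.5,-3,0,-0.8,0,-0.03,0,0.5,-2,0,-0.4,0,-0.03,0,0.5,-0.5,0,0,0,-0.03,0,0.5])

```text
time: 13.9
tcp_pos: [548.0, -64.1, 103.1]
eef_rot: [-1.603, -0.004, 1.576]
ft_force: [0.3, 0.3, -1.0]
gripper_width: 55.1
```

Run:
```python
from h import *
np.set_printoptions(precision=1,suppress=True)
plan([546.3,-100.5,50],90,4,.5)
```

```text
t 13.9 tcp [548.  -64.1 103.1] rpy° [-91.8  -0.2  90.3] F [ 0.3  0.3 -1. ] w 55.1 q [-0.3  0.2  1.8  0.   1.1 -1.9]
[-0.92, 1.32, 0.09, 0.09, 0.01, 0.01, 0.5, -0.91, 1.32, 0.08, 0.09, 0.01, 0.01, 0.5, -0.91, 1.33, 0.07, 0.09, 0.01, 0.01, 0.5, -0.91, 1.33, 0.05, 0.09, 0.01, 0.01, 0.5]
```

drive_tool(deltas=[-1.2,1.0,0.1,0.1,0.01,0.01,0.5,-1.2,1.2,0.1,0.1,0.01,0.01,0.5,-0.9,1.2,0.05,0.1,0.01,0.01,0.5,-0.3,1.0,0,0.08,0.01,0.01,0.5,0,0,0,0,0,0,0.5])

```text
time: 14.4
tcp_pos: [545.1, -100.2, 55.1]
eef_rot: [-1.565, -0.002, 1.574]
ft_force: [-0.1, -0.1, 0.2]
gripper_width: 55.1
```

Run:
```python
from h import *
np.set_printoptions(precision=1,suppress=True)
plan([545.9,-100.5,28],90,3,.5)
```

```text
t 14.4 tcp [ 545.1 -100.2   55.1] rpy° [-89.7  -0.1  90.2] F [-0.1 -0.1  0.2] w 55.1 q [-0.4  0.3  1.8 -0.   1.1 -2. ]
[-0.01, 0.9, -0.03, -0.02, 0.01, 0.01, 0.5, -0.01, 0.9, -0.03, -0.02, 0.01, 0.01, 0.5, -0.01, 0.9, -0.03, -0.02, 0.01, 0.01, 0.5]
```

drive_tool(deltas=[0,0.9,-0.05,-0.03,0.01,0.01,0.5,0,0.8,-0.05,-0.02,0.01,0.01,0.5,0,0.5,0,0,0.01,0,0.5,0,0.2,0,0,0,0,0.5,0,0,0,0,0,0,0.5])

```text
time: 14.9
tcp_pos: [545.6, -98.2, 28.2]
eef_rot: [-1.568, -0.001, 1.573]
ft_force: [0.8, -0.4, -0.3]
gripper_width: 55.0
```

Run:
```python
from h import *
np.set_printoptions(precision=1,suppress=True)
plan([545.9,-100.5,24],90,3,.5);snap('wrist','w12')
```

```text
t 14.9 tcp [545.6 -98.2  28.2] rpy° [-89.9  -0.1  90.1] F [ 0.8 -0.4 -0.3] w 55.0 q [-0.4  0.4  1.8  0.   1.  -2. ]
[-0.08, 0.14, -0.01, -0.01, 0.01, 0.0, 0.5, -0.08, 0.14, -0.01, -0.01, 0.01, 0.0, 0.5, -0.08, 0.14, -0.01, -0.01, 0.01, 0.0, 0.5]
```

View pics/w12.png

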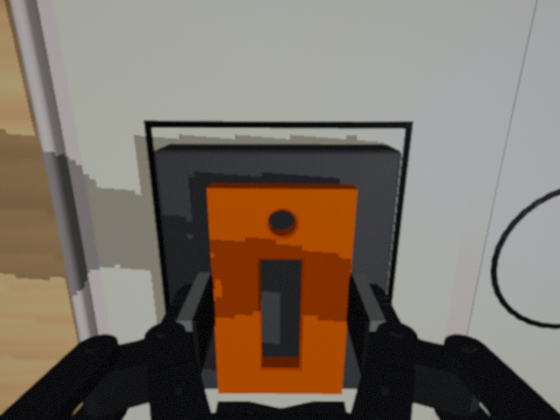

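drive_tool(deltas=[-0.23,0.1,0,0,0.01,0,0.5,0,0.2,0,0,0,0,0.5,0,0.1,0,0,0,0,0.5,0,0,0,0,0,0,0.5])

```text
time: 15.35
tcp_pos: [546.7, -101.2, 25.3]
eef_rot: [-1.571, -0.0, 1.572]
ft_force: [0.1, -0.1, -1.0]
gripper_width: 54.9
```

Run:
```python
from h import *
st()
```

```text
t 15.35 tcp [ 546.7 -101.2   25.3] rpy° [-9.001e+01 -1.000e-02  9.008e+01] F [ 0.1 -0.1 -1. ] w 54.9 q [-0.4   0.36  1.79  0.    0.98 -1.97]
```

drive_tool(deltas=[0,0.15,0.05,0,0,0,0.5,0,0.1,0,0,0,0,0.5,0,0,0,0,0,0,0.5])

```text
time: 15.65
tcp_pos: [546.3, -101.3, 22.7]
eef_rot: [-1.571, -0.0, 1.572]
ft_force: [0.9, -0.0, 0.0]
gripper_width: 55.3
```

Run:
```python
from h import *
st()
```

```text
t 15.65 tcp [ 546.3 -101.3   22.7] rpy° [-90.03  -0.    90.07] F [ 0.9 -0.   0. ] w 55.3 q [-0.4   0.37  1.8   0.    0.98 -1.97]
```

drive_tool(deltas=[0,0.1,0,0,0,0,0.5,0,0,0,0,0,0,0.5])

```text
time: 15.85
tcp_pos: [546.6, -101.4, 22.3]
eef_rot: [-1.572, 0.0, 1.572]
ft_force: [0.4, -0.7, -0.6]
gripper_width: 54.8
```

Run:
```python
from h import *
st()
```

```text
t 15.85 tcp [ 546.6 -101.4   22.3] rpy° [-9.006e+01  1.000e-02  9.008e+01] F [ 0.4 -0.7 -0.6] w 54.8 q [-0.4   0.37  1.8   0.    0.98 -1.97]
```

drive_tool(deltas=[0,0.12,0,0,0,0,0.5,0,0,0,0,0,0,0.5])

```text
time: 16.05
tcp_pos: [546.9, -101.5, 22.4]
eef_rot: [-1.572, 0.0, 1.572]
ft_force: [0.6, 0.3, -0.3]
gripper_width: 55.2
```

Run:
```python
from h import *
st()
```

```text
t 16.05 tcp [ 546.9 -101.5   22.4] rpy° [-9.005e+01  1.000e-02  9.009e+01] F [ 0.6  0.3 -0.3] w 55.2 q [-0.4   0.37  1.79  0.    0.98 -1.97]
```

drive_tool(deltas=[0,0.05,0,0,0,0,0.7,0,0,0,0,0,0,0.75,0,0,0,0,0,0,0.8,0,-1,0,0,0,0,0.8,0,-3,0,0,0,0,0.85,0,-3,0,0,0,0,0.85])

```text
time: 16.65
tcp_pos: [543.0, -99.9, 89.3]
eef_rot: [-1.562, -0.004, 1.572]
ft_force: [0.8, -0.1, -0.6]
gripper_width: 72.4
```

Run:
```python
from h import *
plan([465,-285,85],90,6,.9);snap('wrist','w13')
```

```text
t 16.65 tcp [543.  -99.9  89.3] rpy° [-89.49  -0.23  90.08] F [ 0.8 -0.1 -0.6] w 72.4 q [-0.4   0.26  1.78  0.    1.11 -1.97]
[-3.08, 0.07, 1.3, -0.02, 0.0, 0.01, 0.9, -3.08, 0.07, 1.3, -0.02, 0.0, 0.01, 0.9, -3.08, 0.07, 1.3, -0.02, 0.0, 0.01, 0.9, -3.08, 0.07, 1.3, -0.02, 0.0, 0.01, 0.9, -3.08, 0.07, 1.3, -0.02, 0.0, 0.01, 0.9, -3.08, 0.07, 1.3, -0.02, 0.0, 0.01, 0.9]
```

View pics/w13.png

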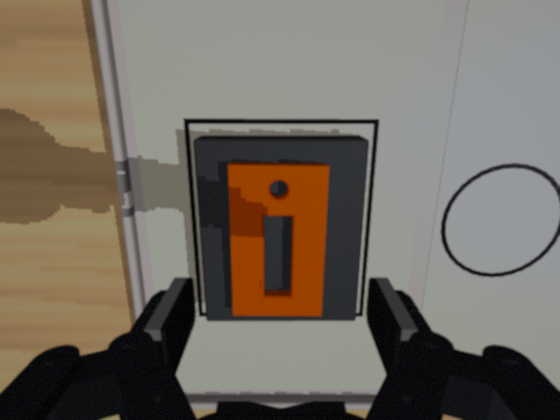

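drive_tool(deltas=[-2,0,0.7,0,0,0,0.95,-3,0.1,1.0,0,0,0,0.95,-4,0.1,1.4,0,0,0,0.95,-4,0.2,1.4,0,0,0,0.95,-4,0.2,1.5,0.02,0,0,0.95,-4,0.2,1.5,0.02,0,0,0.95,-2.5,0.2,1,0.02,0,0,0.95,-0.5,0.2,0.4,0.02,0,0,0.95,0,0,0,0,0,0,0.95])

```text
time: 17.6
tcp_pos: [459.8, -352.3, 93.0]
eef_rot: [-1.577, 0.009, 1.576]
ft_force: [0.7, -0.1, -0.0]
gripper_width: 81.1
```

Run:
```python
from h import *
plan([445.3,-367.3,80],90,3,.95);snap('wrist','w14')
c=snap('top','top14');c['frame']=np.clip(255*(c['frame']/255.)**0.6,0,255).astype(np.uint8)
crop(c,190,155,362,292,4.6,'tray14')
```

```text
t 17.6 tcp [ 459.8 -352.3   93. ] rpy° [-90.36   0.5   90.28] F [ 0.7 -0.1 -0. ] w 81.1 q [-0.86  0.31  1.71 -0.    1.11 -2.44]
[-0.49, 0.43, 0.49, 0.02, 0.02, -0.03, 0.95, -0.5, 0.43, 0.49, 0.02, 0.02, -0.03, 0.95, -0.5, 0.43, 0.49, 0.02, 0.02, -0.03, 0.95]
```

View pics/tray14.png

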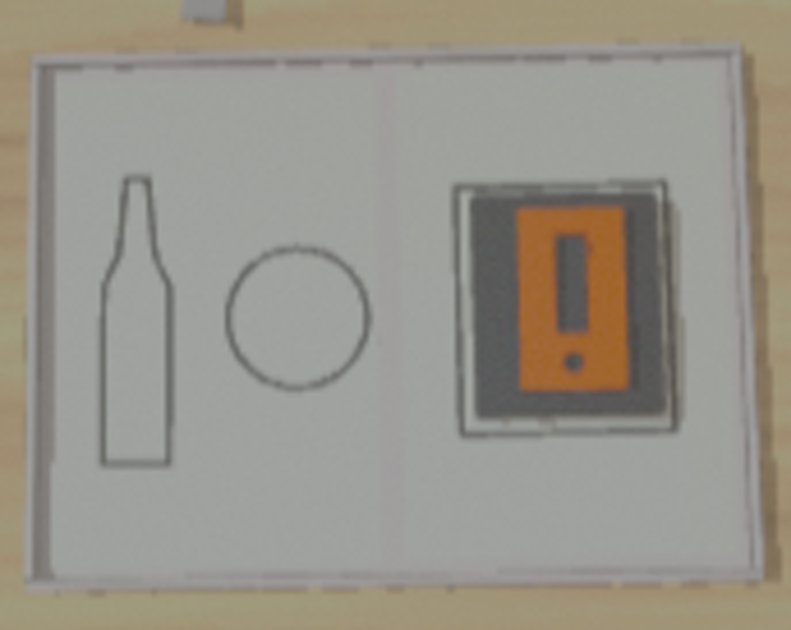

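View pics/w14.png

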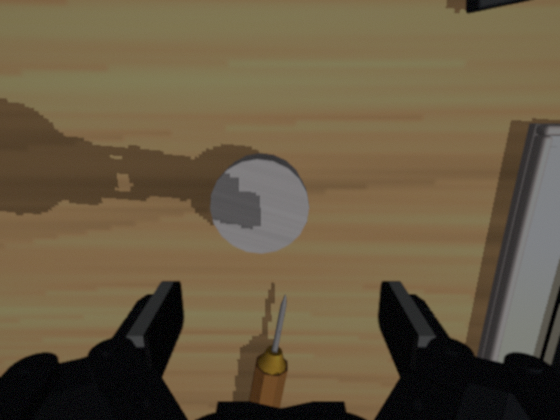

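Run:
```python
from h import *
np.set_printoptions(precision=1,suppress=True)
c=load('top14')
T=lambda l:(np.array(l,float)+.5)/4.6-.5+[190,155]
t=at_z(c,T([(517,206),(624,206),(629,389),(520,390)]),34);print(t,t.mean(0))
S=at_z(c,T([(470,197),(657,193),(664,413),(476,417)]),26);print(S,S.mean(0))
w=load('w14'); t=at_z(w,[(211,205),(308,205),(259,157),(259,254)],28); print('tin',t, t[:2].mean(0),t[2:].mean(0))
p=at_z(w,[(286,296),(268,368)],8);print('awl',p)
```

```text
[[ 597.   -74.8   34. ]
 [ 595.8 -131.7   34. ]
 [ 498.5 -130.5   34. ]
 [ 499.1  -73.4   34. ]] [ 547.6 -102.6   34. ]
[[ 603.8  -50.2   26. ]
 [ 603.7 -150.7   26. ]
 [ 485.9 -149.5   26. ]
 [ 485.8  -50.2   26. ]] [ 544.8 -100.2   26. ]
tin [[ 442.5 -395.3   28. ]
 [ 442.1 -337.3   28. ]
 [ 413.5 -366.2   28. ]
 [ 474.5 -367.1   28. ]] [ 442.3 -366.3   28. ] [ 444.  -366.6   28. ]
awl [[ 516.8 -349.7    8. ]
 [ 580.2 -362.9    8. ]]
```

Run:
```python
from h import *
np.set_printoptions(precision=1,suppress=True)
c=load('w13'); c2=dict(c);c2['frame']=np.clip(255*(c['frame']/255.)**0.5,0,255).astype(np.uint8)
crop(c2,170,100,400,340,3.3,'c13')
```

```text
(no output)
```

View pics/c13.png

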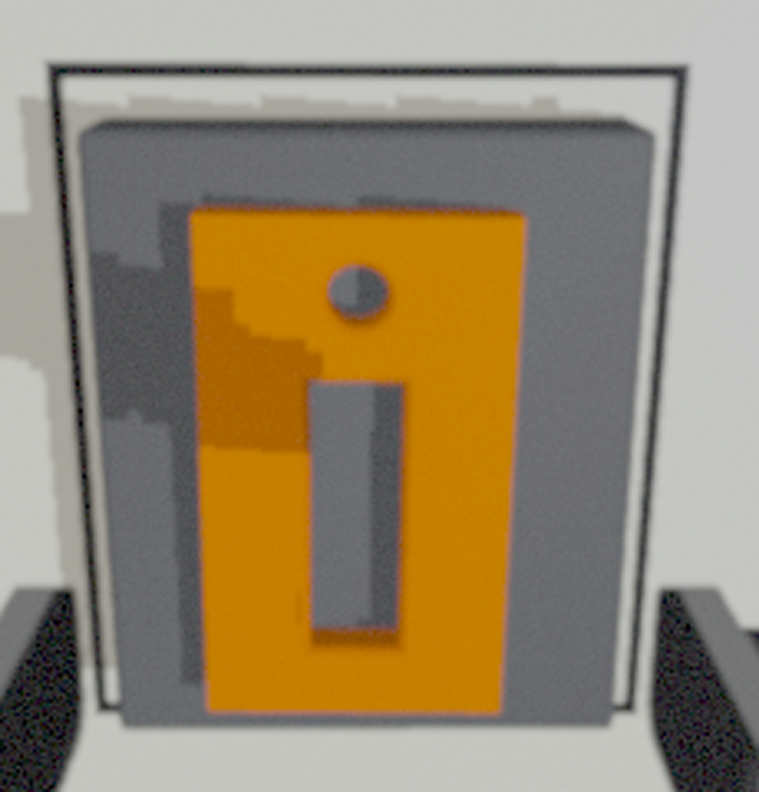

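Run:
```python
from h import *
np.set_printoptions(precision=1,suppress=True)
c=load('w13'); W=lambda l:(np.array(l,float)+.5)/3.3-.5+[170,100]
t=at_z(c,W([(190,211),(526,215),(501,712),(209,711)]),34);S=at_z(c,W([(81,135),(653,138),(610,724),(123,724)]),26);L=at_z(c,W([(55,70),(682,70),(628,709),(103,708)]),6)
for a in (t,S,L): print(a,a.mean(0))
```

```text
[[ 497.9 -129.8   34. ]
 [ 498.5  -73.8   34. ]
 [ 594.4  -74.6   34. ]
 [ 594.1 -130.4   34. ]] [ 546.2 -102.1   34. ]
[[ 486.4 -148.7   26. ]
 [ 486.9  -51.8   26. ]
 [ 602.5  -51.7   26. ]
 [ 602.3 -148.8   26. ]] [ 544.5 -100.2   26. ]
[[ 477.1 -157.2    6. ]
 [ 477.   -42.6    6. ]
 [ 612.3  -43.2    6. ]
 [ 611.9 -157.5    6. ]] [ 544.6 -100.1    6. ]
```

Run:
```python
from h import *
plan([547,-102,70],90,8,.8)
```

```text
t 17.7 tcp [ 460.6 -351.2   93.2] rpy° [-90.39   0.51  90.4 ] F [-0.7  0.7 -0.5] w 81.3 q [-0.86  0.31  1.71 -0.    1.11 -2.44]
[3.11, 0.27, -1.1, 0.01, 0.01, -0.01, 0.8, 3.11, 0.27, -1.1, 0.01, 0.01, -0.01, 0.8, 3.11, 0.27, -1.09, 0.01, 0.01, -0.01, 0.8, 3.11, 0.28, -1.09, 0.01, 0.01, -0.01, 0.8, 3.11, 0.28, -1.09, 0.01, 0.01, -0.01, 0.8, 3.11, 0.28, -1.09, 0.01, 0.01, -0.01, 0.8, 3.11, 0.28, -1.08, 0.01, 0.01, -0.01, 0.8, 3.11, 0.29, -1.08, 0.01, 0.01, -0.01, 0.8]
```

drive_tool(deltas=[2.5,0.3,-0.9,0.02,0.02,-0.03,0.8,3.5,0.3,-1.3,0.02,0.02,-0.03,0.8,4,0.3,-1.4,0.02,0.02,-0.03,0.8,4,0.3,-1.4,0.02,0.01,-0.02,0.8,4,0.3,-1.4,0.02,0,0,0.8,3,0.3,-1.1,0.02,0,0,0.8,2,0.3,-0.6,0.02,0,0,0.8,0.4,0.3,-0.2,0.02,0,0,0.8,0,0,0,0,0,0,0.8])

```text
time: 18.6
tcp_pos: [547.4, -94.5, 69.9]
eef_rot: [-1.566, -0.002, 1.587]
ft_force: [-0.3, -0.1, -1.3]
gripper_width: 68.1
```

Run:
```python
from h import *
plan([547,-102.3,40],90,4,.8)
```

```text
t 18.6 tcp [547.4 -94.5  69.9] rpy° [-89.71  -0.1   90.94] F [-0.3 -0.1 -1.3] w 68.1 q [-0.39  0.29  1.78 -0.    1.07 -1.98]
[-0.2, 0.75, 0.01, -0.01, 0.05, 0.0, 0.8, -0.2, 0.75, 0.01, -0.01, 0.05, 0.0, 0.8, -0.2, 0.75, 0.01, -0.01, 0.05, 0.0, 0.8, -0.2, 0.75, 0.01, -0.01, 0.05, 0.0, 0.8]
```

drive_tool(deltas=[-0.3,0.7,0,0,0.05,0,0.8,-0.3,0.7,0,0,0.05,0,0.8,-0.2,0.7,0,0,0.05,0,0.8,0,0.5,0,0,0.03,0,0.8,0,0,0,0,0,0,0.8])

```text
time: 19.1
tcp_pos: [546.4, -106.1, 41.5]
eef_rot: [-1.565, -0.001, 1.567]
ft_force: [0.3, 0.6, -0.5]
gripper_width: 68.5
```

Run:
```python
from h import *
plan([547,-102.3,23],90,3,.8)
```

```text
t 19.1 tcp [ 546.4 -106.1   41.5] rpy° [-8.968e+01 -5.000e-02  8.976e+01] F [ 0.3  0.6 -0.5] w 68.5 q [-0.41  0.34  1.78 -0.    1.02 -1.97]
[0.13, 0.62, -0.02, -0.02, -0.02, 0.0, 0.8, 0.13, 0.62, -0.02, -0.02, -0.02, 0.0, 0.8, 0.13, 0.62, -0.02, -0.02, -0.02, 0.0, 0.8]
```

drive_tool(deltas=[0.3,0,0,-0.03,-0.02,0,0.8,0,0.3,0,-0.02,-0.01,0,0.8,0,0.6,0,0,0,0,0.8,0,0.4,0,0,0,0,0.8,0,0,0,0,0,0,0.8])

```text
time: 19.6
tcp_pos: [546.5, -103.4, 27.7]
eef_rot: [-1.571, -0.001, 1.569]
ft_force: [-1.2, -0.2, 0.7]
gripper_width: 68.2
```

Run:
```python
from h import *
plan([547,-102.3,23],90,3,.8); snap('wrist','w15')
```

```text
t 19.6 tcp [ 546.5 -103.4   27.7] rpy° [-8.999e+01 -5.000e-02  8.987e+01] F [-1.2 -0.2  0.7] w 68.2 q [-0.4   0.36  1.79  0.    0.99 -1.97]
[0.04, 0.16, -0.02, 0.0, -0.01, 0.0, 0.8, 0.04, 0.16, -0.02, 0.0, -0.01, 0.0, 0.8, 0.04, 0.16, -0.02, 0.0, -0.01, 0.0, 0.8]
```

View pics/w15.png

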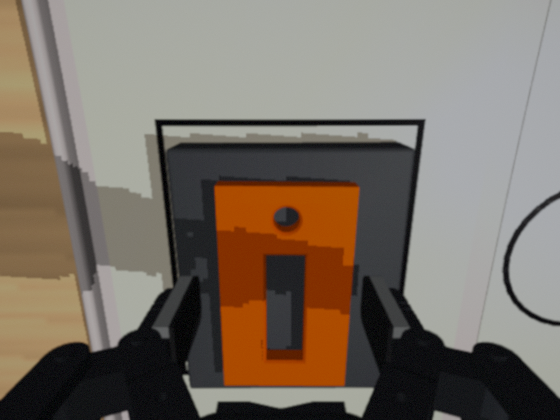

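Centred between the jaws; down 4.5 mm and grip lightly.

drive_tool(deltas=[0.1,0.25,0,0,0,0,0.78,0,0.2,0,0,0,0,0.78,0,0.05,0,0,0,0,0.78,0,0,0,0,0,0,0.5,0,0,0,0,0,0,0.5,0,0,0,0,0,0,0.5], newtons=25)

```text
time: 20.25
tcp_pos: [547.2, -102.5, 23.1]
eef_rot: [-1.572, -0.0, 1.569]
ft_force: [-0.5, -0.4, 0.0]
gripper_width: 55.3
```

Run:
```python
from h import *
st()
```

```text
t 20.25 tcp [ 547.2 -102.5   23.1] rpy° [-9.006e+01 -1.000e-02  8.988e+01] F [-0.5 -0.4  0. ] w 55.3 q [-0.4   0.37  1.79  0.    0.98 -1.97]
```

drive_tool(deltas=[0,-0.4,0,0,0,0,0.5,0.2,0,0.2,0,-0.02,0,0.5,0,0,0,0,0,0,0.5])

```text
time: 20.55
tcp_pos: [544.9, -100.3, 27.4]
eef_rot: [-1.572, -0.0, 1.571]
ft_force: [-0.2, 0.6, -0.7]
gripper_width: 55.0
```

Run:
```python
from h import *
st()
```

```text
t 20.55 tcp [ 544.9 -100.3   27.4] rpy° [-9.005e+01 -2.000e-02  8.999e+01] F [-0.2  0.6 -0.7] w 55.0 q [-0.4   0.36  1.8   0.    0.98 -1.97]
```

Exactly on target; lower.

drive_tool(deltas=[0,0.2,0,0,0,0,0.5,0,0.2,0,0,0,0,0.5,0,0.1,0,0,0,0,0.5,0,0,0,0,0,0,0.5])

```text
time: 20.95
tcp_pos: [545.2, -100.4, 23.0]
eef_rot: [-1.572, -0.0, 1.571]
ft_force: [0.1, 0.5, -1.3]
gripper_width: 54.9
```

Run:
```python
from h import *
st()
```

```text
t 20.95 tcp [ 545.2 -100.4   23. ] rpy° [-9.006e+01 -1.000e-02  9.000e+01] F [ 0.1  0.5 -1.3] w 54.9 q [-0.4   0.36  1.8   0.    0.98 -1.97]
```

drive_tool(deltas=[0,0,0,0,0,0,0.7,0,0,0,0,0,0,0.75,0,0,0,0,0,0,0.8,0,-1,0,0,0,0,0.8,0,-3,0,0,0,0,0.85,0,-3,0,0,0,0,0.85])

```text
time: 21.55
tcp_pos: [541.3, -98.9, 90.6]
eef_rot: [-1.562, -0.004, 1.571]
ft_force: [-0.1, -0.2, -0.2]
gripper_width: 72.2
```

Run:
```python
from h import *
np.set_printoptions(precision=1,suppress=True)
plan([444.5,-367,70],90,8,1);c=snap('wrist','w16')
c2=dict(c);c2['frame']=np.clip(255*(c['frame']/255.)**0.5,0,255).astype(np.uint8)
crop(c2,170,100,400,340,3.3,'c16')
```

```text
t 21.55 tcp [541.3 -98.9  90.6] rpy° [-89.5  -0.2  90. ] F [-0.1 -0.2 -0.2] w 72.2 q [-0.4  0.3  1.8  0.   1.1 -2. ]
[-3.35, 0.25, 1.21, -0.01, 0.0, 0.01, 1.0, -3.35, 0.25, 1.21, -0.01, 0.0, 0.01, 1.0, -3.35, 0.25, 1.21, -0.01, 0.0, 0.01, 1.0, -3.35, 0.25, 1.21, -0.01, 0.0, 0.01, 1.0, -3.35, 0.26, 1.21, -0.01, 0.0, 0.01, 1.0, -3.35, 0.26, 1.21, -0.01, 0.0, 0.01, 1.0, -3.35, 0.26, 1.21, -0.01, 0.0, 0.01, 1.0, -3.35, 0.26, 1.21, -0.01, 0.0, 0.01, 1.0]
```

View pics/c16.png

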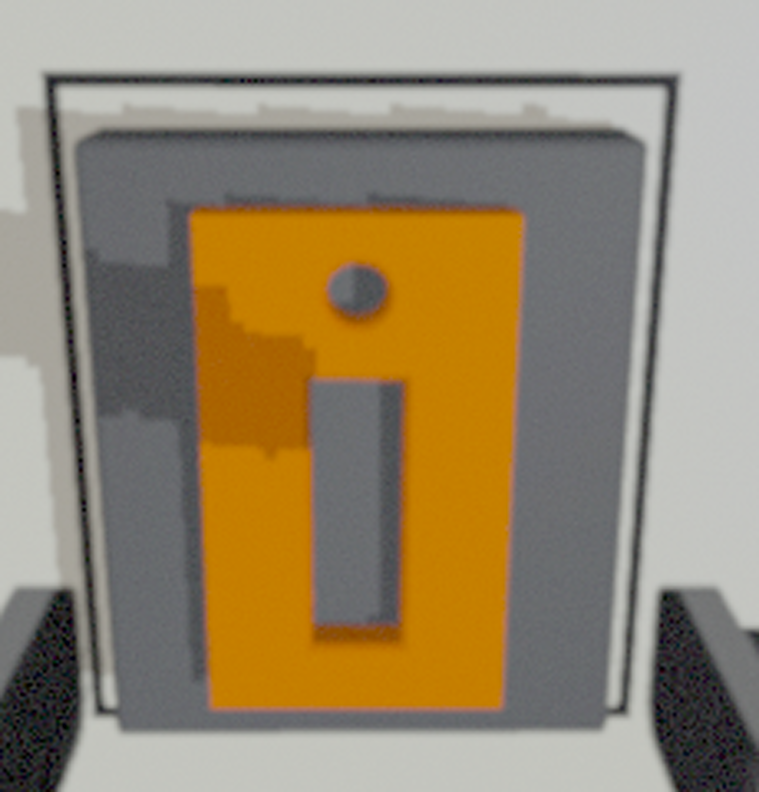

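Template is now well centred. On to the tin.

drive_tool(deltas=[-2,0,0.8,0,0,0,1,-3.5,0.2,1.4,0,0,0,1,-4.2,0.3,1.6,0,0,0,1,-4.2,0.3,1.6,0,0,0,1,-4.2,0.4,1.6,0.02,0,0,1,-4.2,0.4,1.6,0.02,0,0,1,-2.5,0.4,1,0.02,0,0,1,-1,0.4,0.5,0.02,0,0,1,0,0,0,0,0,0,1])

```text
time: 22.5
tcp_pos: [445.9, -370.3, 82.5]
eef_rot: [-1.578, 0.009, 1.575]
ft_force: [0.1, 0.1, 0.4]
gripper_width: 85.3
```

Run:
```python
from h import *
plan([444.5,-367,60],90,3,1)
```

```text
t 22.5 tcp [ 445.9 -370.3   82.5] rpy° [-90.43   0.54  90.21] F [0.1 0.1 0.4] w 85.3 q [-0.9   0.32  1.72  0.    1.09 -2.48]
[0.12, 0.75, 0.05, 0.03, 0.01, -0.04, 1.0, 0.11, 0.75, 0.05, 0.03, 0.01, -0.04, 1.0, 0.11, 0.75, 0.05, 0.03, 0.01, -0.04, 1.0]
```

drive_tool(deltas=[0.2,0.8,0.1,0.03,0.01,-0.04,1,0.2,1.2,0.1,0.03,0.01,-0.04,1,0,1.2,0,0.03,0.01,-0.03,1,0,1.2,0,0,0,0,1,0,0,0,0,0,0,1])

```text
time: 23.0
tcp_pos: [445.7, -360.0, 34.0]
eef_rot: [-1.569, -0.004, 1.578]
ft_force: [0.6, 0.3, 1.4]
gripper_width: 85.4
```

Run:
```python
from h import *
plan([444.5,-367,-3],90,3,1); snap('wrist','w17')
```

```text
t 23.0 tcp [ 445.7 -360.    34. ] rpy° [-89.88  -0.25  90.39] F [0.6 0.3 1.4] w 85.4 q [-0.89  0.39  1.74  0.    1.02 -2.47]
[-0.24, 1.23, 0.04, -0.01, 0.03, 0.02, 1.0, -0.24, 1.23, 0.04, -0.01, 0.03, 0.02, 1.0, -0.23, 1.23, 0.04, -0.01, 0.03, 0.02, 1.0]
```

View pics/w17.png

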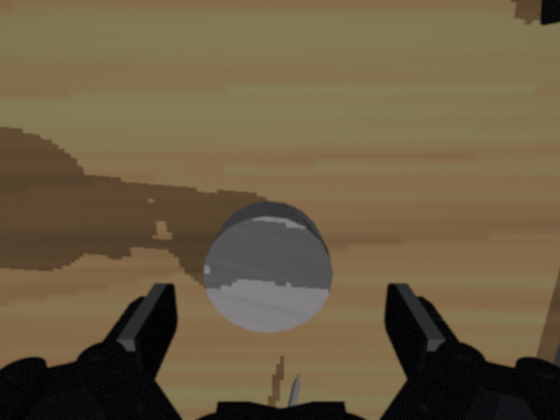

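drive_tool(deltas=[-0.6,0,0.1,0,0.05,0.02,1,0,1.0,0,0,0.02,0.02,1,0,1.0,0,0,0,0,1,0,0,0,0,0,0,1])

```text
time: 23.45
tcp_pos: [445.9, -367.9, 14.3]
eef_rot: [-1.571, 0.002, 1.571]
ft_force: [0.3, 0.1, -1.0]
gripper_width: 85.1
```

Run:
```python
from h import *
plan([444.5,-367,-4],90,3,1)
```

```text
t 23.45 tcp [ 445.9 -367.9   14.3] rpy° [-90.02   0.14  90.01] F [ 0.3  0.1 -1. ] w 85.1 q [-0.9   0.43  1.73 -0.    0.98 -2.47]
[0.03, 0.61, 0.05, 0.0, 0.0, -0.01, 1.0, 0.03, 0.61, 0.05, 0.0, 0.0, -0.01, 1.0, 0.03, 0.61, 0.05, 0.0, 0.0, -0.01, 1.0]
```

drive_tool(deltas=[0.05,0.7,0.1,0,0,0,1,0,0.6,0.05,0,0,0,1,0,0.3,0,0,0,0,1,0,0,0,0,0,0,0.5,0,0,0,0,0,0,0.5,0,0,0,0,0,0,0.5,0,0,0,0,0,0,0.5,0,0,0,0,0,0,0.5], newtons=35)

```text
time: 24.25
tcp_pos: [444.4, -367.5, -3.0]
eef_rot: [-1.571, 0.003, 1.571]
ft_force: [0.3, 0.6, -1.6]
gripper_width: 57.8
```

Run:
```python
from h import *
st(); snap('wrist','w18')
```

```text
t 24.25 tcp [ 444.4 -367.5   -3. ] rpy° [-90.03   0.15  90.  ] F [ 0.3  0.6 -1.6] w 57.8 q [-0.9   0.46  1.74 -0.    0.94 -2.47]
```

View pics/w18.png

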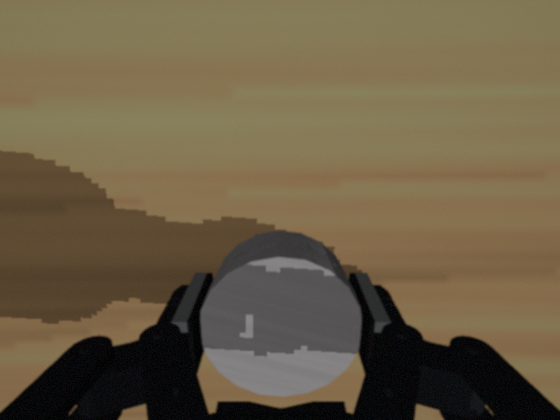

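Run:
```python
from h import *
np.set_printoptions(precision=1,suppress=True)
c=load('w18'); t=at_z(c,[(200,318),(362,318),(281,396),(281,257)],28); print(t, t[:2].mean(0), t[2:].mean(0))
```

```text
[[ 438.5 -396.8   28. ]
 [ 438.4 -339.2   28. ]
 [ 473.4 -368.    28. ]
 [ 414.7 -368.    28. ]] [ 438.5 -368.    28. ] [ 444. -368.   28.]
```

drive_tool(deltas=[0,-0.5,0,0,0,0,0.5,0,-1.5,0,0,0,0,0.5,0,-3,0,0,0,0,0.5,0,-3,0,0,0,0,0.5])

```text
time: 24.7
tcp_pos: [441.7, -364.2, 76.6]
eef_rot: [-1.565, -0.006, 1.571]
ft_force: [0.5, -0.4, -0.6]
gripper_width: 58.0
```

Run:
```python
from h import *
plan([543.5,45,80],90,12,.5)
```

```text
t 24.7 tcp [ 441.7 -364.2   76.6] rpy° [-89.66  -0.32  89.99] F [ 0.5 -0.4 -0.6] w 58.0 q [-0.9   0.33  1.72 -0.    1.1  -2.47]
[3.41, -0.01, -0.85, -0.01, 0.0, 0.01, 0.5, 3.41, -0.02, -0.85, -0.01, 0.0, 0.01, 0.5, 3.41, -0.02, -0.85, -0.01, 0.0, 0.01, 0.5, 3.41, -0.02, -0.85, -0.01, 0.0, 0.01, 0.5, 3.41, -0.02, -0.85, -0.01, 0.0, 0.01, 0.5, 3.41, -0.02, -0.85, -0.01, 0.0, 0.01, 0.5, 3.41, -0.02, -0.85, -0.01, 0.0, 0.01, 0.5, 3.41, -0.02, -0.85, -0.01, 0.0, 0.01, 0.5, 3.41, -0.02, -0.85, -0.01, 0.0, 0.01, 0.5, 3.41, -0.02, -0.85, -0.01, 0.0, 0.01, 0.5, 3.41, -0.03, -0.85, -0.01, 0.0, 0.01, 0.5, 3.41, -0.03, -0.85, -0.01, 0.0, 0.01, 0.5]
```

drive_tool(deltas=[2,-0.2,-0.5,0,0,0,0.5,3.2,0,-0.8,0,0,0,0.5,3.8,0,-0.95,0,0,0,0.5,3.8,0,-0.95,0,0,0,0.5,3.8,0,-0.95,0,0,0,0.5,3.8,0,-0.95,0,0,0,0.5,3.8,0,-0.95,0,0,0,0.5,3.8,0,-0.95,0,0,0,0.5,3.8,0,-0.95,0,0,0,0.5,3,0,-0.7,0.03,0,0,0.5,2,0,-0.4,0.05,0,0,0.5,0.5,0,0,0.05,0,0,0.5])

```text
time: 25.9
tcp_pos: [533.6, 30.1, 84.8]
eef_rot: [-1.56, 0.001, 1.571]
ft_force: [0.7, 0.6, -0.3]
gripper_width: 57.6
```

Run:
```python
from h import *
plan([543.5,45,40],90,4,.5)
```

```text
t 25.9 tcp [533.6  30.1  84.8] rpy° [-8.937e+01  7.000e-02  9.000e+01] F [ 0.7  0.6 -0.3] w 57.6 q [-0.17  0.23  1.83 -0.    1.1  -1.74]
[0.37, 1.12, -0.26, -0.03, 0.0, 0.0, 0.5, 0.37, 1.12, -0.26, -0.03, 0.0, 0.0, 0.5, 0.37, 1.12, -0.25, -0.03, 0.0, 0.0, 0.5, 0.37, 1.12, -0.25, -0.03, 0.0, 0.0, 0.5]
```

drive_tool(deltas=[0.4,1.0,-0.3,-0.03,0,0,0.5,0.4,1.1,-0.3,-0.03,0,0,0.5,0.3,1.1,-0.2,-0.03,0,0,0.5,0.2,0.9,-0.2,-0.03,0,0,0.5,0,0,0,0,0,0,0.5])

```text
time: 26.4
tcp_pos: [541.4, 43.4, 38.5]
eef_rot: [-1.567, 0.001, 1.57]
ft_force: [-0.5, 0.2, -0.1]
gripper_width: 57.9
```

Run:
```python
from h import *
plan([543.5,45,4],90,4,.5);snap('wrist','w19')
```

```text
t 26.4 tcp [541.4  43.4  38.5] rpy° [-8.981e+01  7.000e-02  8.995e+01] F [-0.5  0.2 -0.1] w 57.9 q [-0.14  0.32  1.83 -0.    1.   -1.71]
[0.04, 0.86, -0.05, -0.01, 0.0, 0.0, 0.5, 0.04, 0.86, -0.05, -0.01, 0.0, 0.0, 0.5, 0.04, 0.86, -0.05, -0.01, 0.0, 0.0, 0.5, 0.04, 0.86, -0.05, -0.01, 0.0, 0.0, 0.5]
```

View pics/w19.png

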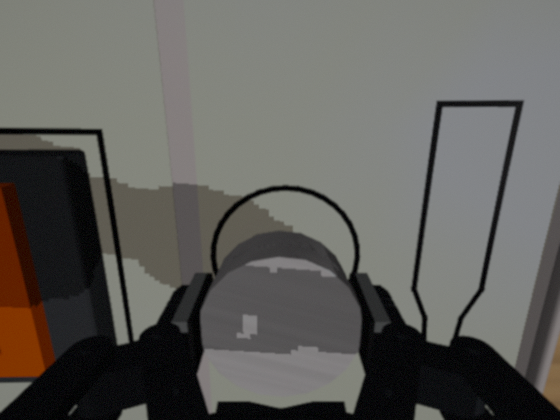

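drive_tool(deltas=[0.05,0.8,-0.15,0,0,0,0.5,0.05,0.9,-0.1,0,0,0,0.5,0.05,0.7,-0.1,0,0,0,0.5,0,0.2,0,0,0,0,0.5,0,0,0,0,0,0,0.5])

```text
time: 26.95
tcp_pos: [546.3, 43.6, 11.3]
eef_rot: [-1.569, 0.002, 1.568]
ft_force: [-0.8, -0.2, -1.5]
gripper_width: 57.9
```

Run:
```python
from h import *
np.set_printoptions(precision=1,suppress=True)
plan([543.5,45,4],90,2,.5);c=snap('wrist','w20')
c2=snap('top','top20');c2['frame']=np.clip(255*(c2['frame']/255.)**0.6,0,255).astype(np.uint8)
crop(c2,190,155,362,292,4.6,'tray20')
```

```text
t 26.95 tcp [546.3  43.6  11.3] rpy° [-89.9   0.1  89.9] F [-0.8 -0.2 -1.5] w 57.9 q [-0.1  0.4  1.8 -0.   0.9 -1.7]
[0.07, 0.37, 0.14, -0.01, -0.01, -0.01, 0.5, 0.07, 0.37, 0.14, -0.01, -0.01, -0.01, 0.5]
```

View pics/w20.png

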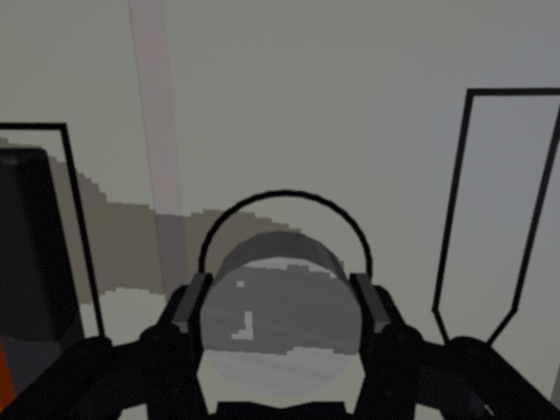

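Run:
```python
from h import *
np.set_printoptions(precision=1,suppress=True)
c=load('w20'); print(at_z(c,[(285,192),(201,255),(371,255)],6)+[[38,0,0],[0,0,0],[0,0,0]])
P=at_z(c,[(285,192),(220,224),(240,206),(330,204),(355,228),(203,248),(369,250)],6)[:,:2]
A=np.c_[2*P,np.ones(len(P))]; s=np.linalg.lstsq(A,(P**2).sum(1),rcond=None)[0]; print(s[:2],np.sqrt(s[2]+s[0]**2+s[1]**2))
```

```text
[[541.9  44.9   6. ]
 [532.8   7.5   6. ]
 [533.   83.1   6. ]]
[543.   45.2] 38.50169226358237
```

drive_tool(deltas=[0.17,0.2,0.3,0,0,0,0.5,0,0.3,0,0,0,0,0.5,0,0.15,0,0,0,0,0.5,0,0,0,0,0,0,0.5])

```text
time: 27.45
tcp_pos: [543.9, 45.5, 5.7]
eef_rot: [-1.572, 0.002, 1.568]
ft_force: [-0.7, -0.1, -1.3]
gripper_width: 57.9
```

Run:
```python
from h import *
plan([543,45.1,3],90,2,.5)
```

```text
t 27.45 tcp [543.9  45.5   5.7] rpy° [-90.06   0.12  89.87] F [-0.7 -0.1 -1.3] w 57.9 q [-0.14  0.38  1.83 -0.    0.94 -1.7 ]
[-0.02, 0.14, 0.04, 0.01, -0.01, -0.01, 0.5, -0.02, 0.14, 0.04, 0.01, -0.01, -0.01, 0.5]
```

drive_tool(deltas=[0,0.17,0.05,0,0,0,0.5,0,0.12,0.05,0,0,0,0.5,0,0,0,0,0,0,0.5])

```text
time: 27.75
tcp_pos: [543.2, 45.4, 2.9]
eef_rot: [-1.573, 0.002, 1.569]
ft_force: [-0.6, -0.1, -0.5]
gripper_width: 58.0
```

Run:
```python
from h import *
plan([543,45.1,3],90,2,.5)
```

```text
t 27.75 tcp [543.2  45.4   2.9] rpy° [-90.1    0.12  89.87] F [-0.6 -0.1 -0.5] w 58.0 q [-0.14  0.38  1.83 -0.    0.93 -1.7 ]
[-0.02, -0.01, 0.01, 0.01, -0.01, -0.01, 0.5, -0.02, -0.01, 0.01, 0.01, -0.01, -0.01, 0.5]
```

drive_tool(deltas=[0,0,0,0,0,0,0.75,0,0,0,0,0,0,0.85,0,0,0,0,0,0,0.95,0,-1,0,0,0,0,0.95,0,-3,0,0,0,0,0.95,0,-4,0,0,0,0,0.9])

```text
time: 28.35
tcp_pos: [538.5, 46.0, 80.7]
eef_rot: [-1.561, 0.001, 1.568]
ft_force: [0.4, 0.6, -0.3]
gripper_width: 76.5
```

Run:
```python
from h import *
plan([610,-364,95],82,12,.7);snap('wrist','w21')
```

```text
t 28.35 tcp [538.5  46.   80.7] rpy° [-8.943e+01  4.000e-02  8.985e+01] F [ 0.4  0.6 -0.3] w 76.5 q [-0.14  0.25  1.81 -0.    1.09 -1.7 ]
[-3.42, -0.12, -0.6, -0.01, 0.13, 0.0, 0.7, -3.41, -0.12, -0.64, -0.01, 0.13, 0.0, 0.7, -3.4, -0.12, -0.68, -0.01, 0.13, 0.0, 0.7, -3.39, -0.12, -0.72, -0.01, 0.13, 0.0, 0.7, -3.38, -0.12, -0.76, -0.01, 0.13, 0.0, 0.7, -3.38, -0.12, -0.8, -0.01, 0.13, 0.0, 0.7, -3.37, -0.12, -0.84, -0.01, 0.13, 0.0, 0.7, -3.36, -0.12, -0.87, -0.01, 0.13, 0.0, 0.7, -3.35, -0.12, -0.91, -0.01, 0.13, 0.0, 0.7, -3.34, -0.12, -0.95, -0.01, 0.13, 0.0, 0.7, -3.32, -0.12, -0.99, -0.01, 0.13, 0.0, 0.7, -3.31, -0.12, -1.03, -0.01, 0.13, 0.0, 0.7]
```

View pics/w21.png

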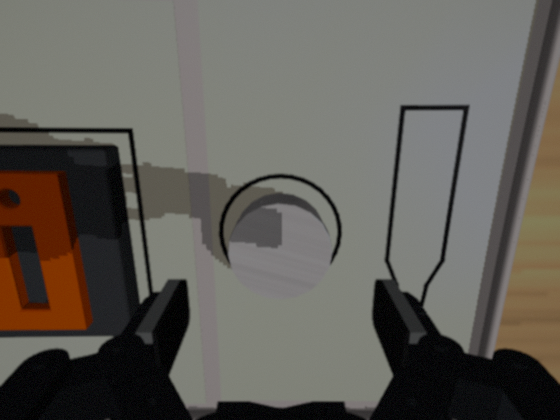

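Tin stands in the circle. Now to the awl.

drive_tool(deltas=[-2,-0.5,-0.4,0,0.13,0,0.7,-3.4,-0.2,-0.64,0,0.13,0,0.7,-3.8,0,-0.7,0,0.13,0,0.7,-3.8,0,-0.72,0,0.13,0,0.7,-3.8,0,-0.76,0,0.13,0,0.7,-3.8,0,-0.8,0,0.13,0,0.7,-3.8,0,-0.84,0,0.13,0,0.7,-3.8,0,-0.87,0,0.13,0,0.7,-3.8,0,-0.91,0,0.13,0,0.7,-3.0,0,-0.9,0,0.13,0,0.7,-2,0,-0.6,0,0.13,0,0.7,-0.5,0,-0.3,0,0.1,0,0.7])

```text
time: 29.6
tcp_pos: [614.0, -350.5, 114.6]
eef_rot: [-1.597, 0.007, 1.433]
ft_force: [0.9, 0.5, -1.1]
gripper_width: 59.9
```

Run:
```python
from h import *
plan([617,-365,60],82,4,.7);snap('wrist','w22')
c2=snap('top','top22');c2['frame']=np.clip(255*(c2['frame']/255.)**0.6,0,255).astype(np.uint8)
crop(c2,190,155,362,292,4.6,'tray22')
```

```text
t 29.6 tcp [ 614.  -350.5  114.6] rpy° [-91.49   0.43  82.13] F [ 0.9  0.5 -1.1] w 59.9 q [-0.69  0.57  1.31  0.01  1.24 -2.13]
[-0.34, 1.37, -0.09, 0.07, 0.01, -0.02, 0.7, -0.34, 1.37, -0.1, 0.07, 0.01, -0.02, 0.7, -0.34, 1.37, -0.11, 0.07, 0.01, -0.02, 0.7, -0.35, 1.37, -0.12, 0.07, 0.01, -0.02, 0.7]
```

View pics/w22.png

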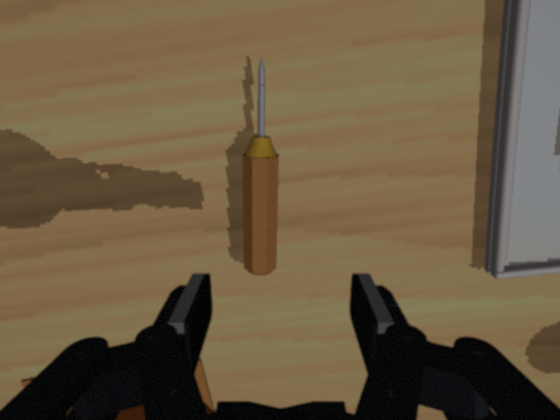

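View pics/tray22.png

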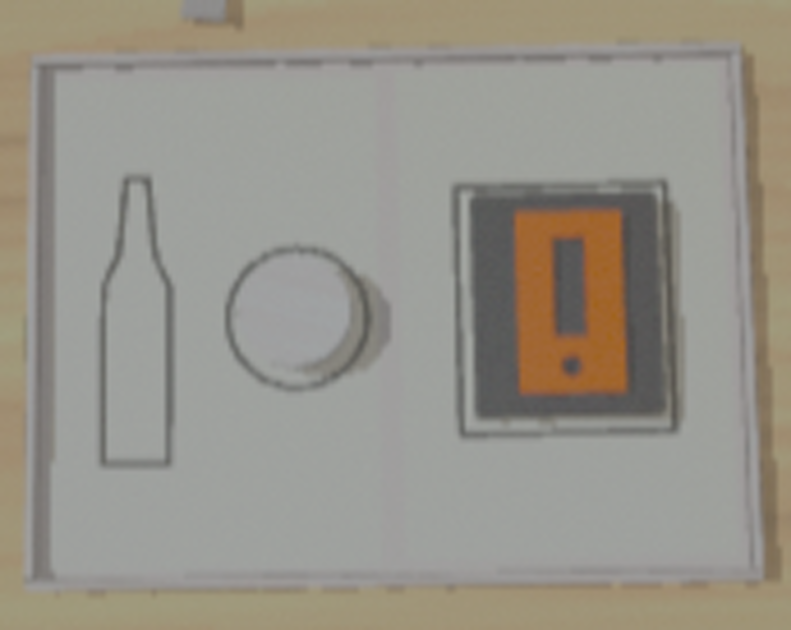

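Run:
```python
from h import *
np.set_printoptions(precision=1,suppress=True)
c=load('w22'); tip=at_z(c,[(262,60)],12)[0]; b=at_z(c,[(261,155),(260,265)],20); print(tip,b)
u=(tip-b[1])[:2]; u/=np.linalg.norm(u); print(np.degrees(np.arctan2(u[1],u[0])), tip[:2]-102*u, b.mean(0))
c=load('top22')
T=lambda l:(np.array(l,float)+.5)/4.6-.5+[190,155]
t=at_z(c,T([(514,210),(622,210),(628,393),(518,393)]),34);print('tmpl',t.mean(0)); t=at_z(c,T([(228,309),(352,309),(290,250),(290,372)]),34);print('tin',t)
```

```text
[ 515.6 -349.9   12. ] [[ 571.8 -359.    20. ]
 [ 651.1 -372.2   20. ]]
170.66030690068604 [ 616.2 -366.5] [ 611.5 -365.6   20. ]
tmpl [ 545.6 -101.4   34. ]
tin [[545.2  79.8  34. ]
 [543.8  14.1  34. ]
 [576.   46.5  34. ]
 [511.1  47.4  34. ]]
```

drive_tool(deltas=[-0.6,1.0,-0.1,0.1,0.05,-0.03,0.5,-0.5,1.3,-0.1,0.1,0.05,-0.03,0.5,-0.3,1.4,-0.1,0.08,0.05,-0.02,0.5,0,1.4,0,0,0.03,0,0.5,0,0,0,0,0,0,0.5])

```text
time: 30.2
tcp_pos: [615.4, -358.2, 57.3]
eef_rot: [-1.566, -0.005, 1.423]
ft_force: [0.1, 1.0, -0.0]
gripper_width: 42.4
```

Run:
```python
from h import *
plan([616,-366.3,30],81,3,.5);snap('wrist','w23')
```

```text
t 30.2 tcp [ 615.4 -358.2   57.3] rpy° [-89.72  -0.26  81.54] F [ 0.1  1.  -0. ] w 42.4 q [-0.7   0.67  1.28  0.    1.2  -2.12]
[-0.27, 0.91, -0.06, -0.02, 0.04, 0.02, 0.5, -0.27, 0.91, -0.06, -0.02, 0.04, 0.02, 0.5, -0.26, 0.91, -0.06, -0.02, 0.04, 0.02, 0.5]
```

View pics/w23.png

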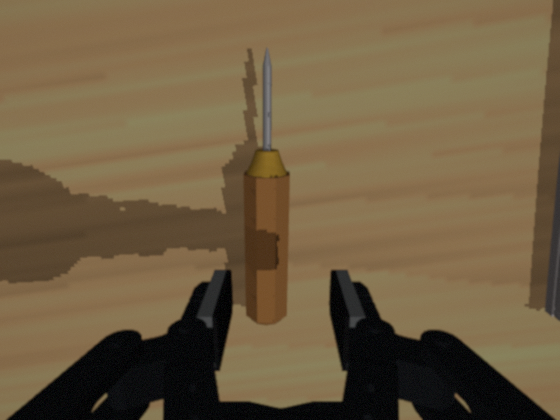

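drive_tool(deltas=[-0.75,0.5,-0.1,0,0.05,0.02,0.5,0,1.0,-0.05,0,0.02,0.02,0.5,0,1.0,0,0,0,0,0.5,0,0,0,0,0,0,0.5])

```text
time: 30.65
tcp_pos: [616.8, -367.1, 32.6]
eef_rot: [-1.569, 0.001, 1.417]
ft_force: [0.8, -0.4, 0.1]
gripper_width: 42.7
```

Run:
```python
from h import *
plan([616,-366.3,3],81,3,.5);snap('wrist','w24')
```

```text
t 30.65 tcp [ 616.8 -367.1   32.6] rpy° [-8.989e+01  6.000e-02  8.118e+01] F [ 0.8 -0.4  0.1] w 42.7 q [-0.7   0.71  1.27 -0.    1.16 -2.12]
[0.02, 0.99, 0.03, -0.01, 0.01, 0.0, 0.5, 0.02, 0.99, 0.03, -0.01, 0.01, 0.0, 0.5, 0.02, 0.99, 0.03, -0.01, 0.01, 0.0, 0.5]
```

View pics/w24.png

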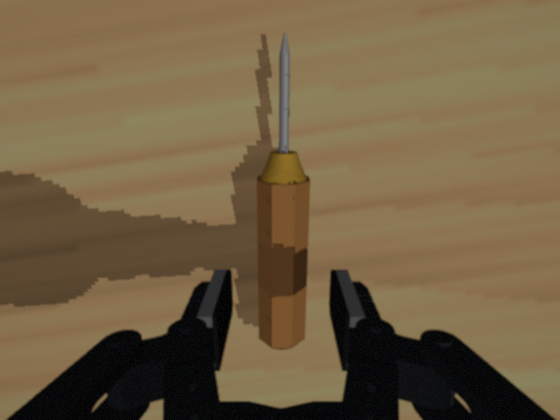

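drive_tool(deltas=[0,0.9,0.05,0,0,0,0.5,0,0.9,0.05,0,0,0,0.5,0,0.7,0.05,0,0,0,0.5,0,0.2,0,0,0,0,0.5,0,0,0,0,0,0,0.5])

```text
time: 31.2
tcp_pos: [616.0, -367.3, 4.7]
eef_rot: [-1.571, 0.002, 1.417]
ft_force: [-0.2, -0.6, -0.6]
gripper_width: 42.9
```

Run:
```python
from h import *
plan([616,-366.3,3],81,2,.5)
```

```text
t 31.2 tcp [ 616.  -367.3    4.7] rpy° [-90.     0.12  81.2 ] F [-0.2 -0.6 -0.6] w 42.9 q [-0.7   0.75  1.28 -0.    1.11 -2.12]
[0.05, 0.08, 0.01, 0.0, 0.02, -0.01, 0.5, 0.05, 0.08, 0.01, 0.0, 0.02, -0.01, 0.5]
```

Close on the haft.

drive_tool(deltas=[0,0.12,0,0,0,0,0.4,0,0,0,0,0,0,0.2,0,0,0,0,0,0,0.1,0,0,0,0,0,0,0.1,0,0,0,0,0,0,0.1], newtons=40)

```text
time: 31.7
tcp_pos: [616.5, -367.7, 4.4]
eef_rot: [-1.572, 0.003, 1.417]
ft_force: [-0.9, 0.1, -1.0]
gripper_width: 22.9
```

Run:
```python
from h import *
st();snap('wrist','w25')
```

```text
t 31.7 tcp [ 616.5 -367.7    4.4] rpy° [-90.07   0.17  81.2 ] F [-0.9  0.1 -1. ] w 22.9 q [-0.7   0.75  1.28 -0.    1.11 -2.12]
```

View pics/w25.png

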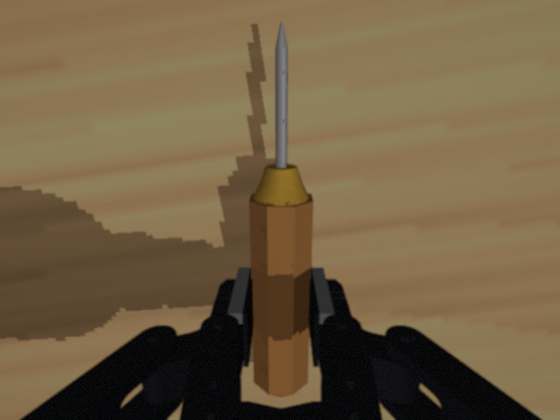

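drive_tool(deltas=[0,-0.5,0,0,0,0,0.1,0,-1.5,0,0,0,0,0.1,0,-3,0,0,0,0,0.1,0,-3.5,0,0,0,0,0.1])

```text
time: 32.15
tcp_pos: [612.9, -364.5, 86.8]
eef_rot: [-1.561, -0.004, 1.417]
ft_force: [-0.5, -0.2, -1.3]
gripper_width: 22.7
```

Run:
```python
from h import *
np.set_printoptions(precision=1,suppress=True)
c=load('w25'); t=at_z(c,[(281,24)],12)[0]; u=np.array([np.cos(np.radians(171.2)),np.sin(np.radians(171.2))]); print(t, t[:2]-102*u)
c=snap('wrist','w26')
plan([515,130,85],-90,36,.1,dpsi=-171.2)
```

```text
[ 514.6 -352.5   12. ] [ 615.4 -368.1]
t 32.2 tcp [ 616.5 -367.3   95.4] rpy° [-90.    0.1  81.2] F [ 4.2 -3.3  4.2] w 22.6 q [-0.7  0.6  1.2 -0.   1.2 -2.1]
[1.32, 0.03, 0.49, 0.0, 0.95, 0.0, 0.1, 1.28, 0.03, 0.6, 0.0, 0.95, 0.0, 0.1, 1.22, 0.03, 0.7, 0.0, 0.95, 0.0, 0.1, 1.16, 0.03, 0.8, 0.0, 0.95, 0.0, 0.1, 1.09, 0.03, 0.89, 0.0, 0.95, 0.0, 0.1, 1.01, 0.03, 0.98, 0.0, 0.95, 0.0, 0.1, 0.93, 0.03, 1.06, 0.0, 0.95, 0.0, 0.1, 0.84, 0.03, 1.14, 0.0, 0.95, 0.0, 0.1, 0.74, 0.03, 1.2, 0.0, 0.95, 0.0, 0.1, 0.64, 0.03, 1.26, 0.0, 0.95, 0.0, 0.1, 0.53, 0.03, 1.31, 0.0, 0.95, 0.0, 0.1, 0.42, 0.03, 1.35, 0.0, 0.95, 0.0, 0.1]
[0.31, 0.03, 1.38, 0.0, 0.95, 0.0, 0.1, 0.19, 0.03, 1.4, 0.0, 0.95, 0.0, 0.1, 0.08, 0.03, 1.41, 0.0, 0.95, 0.0, 0.1, -0.04, 0.03, 1.41, 0.0, 0.95, 0.0, 0.1, -0.16, 0.03, 1.4, 0.0, 0.95, 0.0, 0.1, -0.27, 0.03, 1.38, 0.0, 0.95, 0.0, 0.1, -0.39, 0.03, 1.36, 0.0, 0.95, 0.0, 0.1, -0.5, 0.03, 1.32, 0.0, 0.95, 0.0, 0.1, -0.61, 0.03, 1.27, 0.0, 0.95, 0.0, 0.1, -0.71, 0.03, 1.22, 0.0, 0.95, 0.0, 0.1, -0.81, 0.03, 1.16, 0.0, 0.95, 0.0, 0.1, -0.9, 0.03, 1.08, 0.0, 0.95, 0.0, 0.1]
[-0.99, 0.03, 1.01, 0.0, 0.95, 0.0, 0.1, -1.07, 0.03, 0.92, 0.0, 0.95, 0.0, 0.1, -1.14, 0.03, 0.83, 0.0, 0.95, 0.0, 0.1, -1.21, 0.03, 0.73, 0.0, 0.95, 0.0, 0.1, -1.26, 0.03, 0.63, 0.0, 0.95, 0.0, 0.1, -1.31, 0.03, 0.52, 0.0, 0.95, 0.0, 0.1, -1.35, 0.03, 0.41, 0.0, 0.95, 0.0, 0.1, -1.38, 0.03, 0.3, 0.0, 0.95, 0.0, 0.1, -1.4, 0.03, 0.18, 0.0, 0.95, 0.0, 0.1, -1.41, 0.03, 0.07, 0.0, 0.95, 0.0, 0.1, -1.41, 0.03, -0.05, 0.0, 0.95, 0.0, 0.1, -1.4, 0.03, -0.17, 0.0, 0.95, 0.0, 0.1]
```

View pics/w26.png

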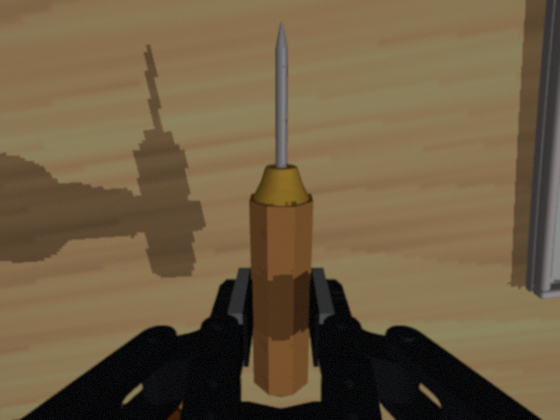

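drive_tool(deltas=[1.3,0,0.5,0,0.95,0,0.1,1.3,0,0.6,0,0.95,0,0.1,1.2,0,0.7,0,0.95,0,0.1,1.15,0,0.8,0,0.95,0,0.1,1.1,0,0.9,0,0.95,0,0.1,1.0,0,1.0,0,0.95,0,0.1,0.9,0,1.05,0,0.95,0,0.1,0.85,0,1.15,0,0.95,0,0.1,0.75,0,1.2,0,0.95,0,0.1,0.65,0,1.25,0,0.95,0,0.1,0.5,0,1.3,0,0.95,0,0.1,0.4,0,1.35,0,0.95,0,0.1])

```text
time: 33.4
tcp_pos: [591.5, -202.8, 114.8]
eef_rot: [-1.602, -0.017, 0.38]
ft_force: [0.3, -0.2, -0.6]
gripper_width: 22.5
```

Run:
```python
from h import *
s=st(); d=-90-np.degrees(s['eef_rot'][2]); print(d)
plan([512.3,133,85],-90,24,.1,dpsi=d)
```

```text
t 33.4 tcp [ 591.5 -202.8  114.8] rpy° [-91.77  -0.95  21.74] F [ 0.3 -0.2 -0.6] w 22.5 q [-0.52  0.37  1.58 -0.01  1.15 -0.9 ]
-111.74486763404195
t 33.4 tcp [ 591.5 -202.8  114.8] rpy° [-91.77  -0.95  21.74] F [ 0.3 -0.2 -0.6] w 22.5 q [-0.52  0.37  1.58 -0.01  1.15 -0.9 ]
[0.21, 0.08, 1.43, 0.0, 0.93, 0.0, 0.1, 0.09, 0.08, 1.44, 0.0, 0.93, 0.0, 0.1, -0.02, 0.08, 1.44, 0.0, 0.93, 0.0, 0.1, -0.14, 0.08, 1.43, 0.0, 0.93, 0.0, 0.1, -0.26, 0.08, 1.42, 0.0, 0.93, 0.0, 0.1, -0.37, 0.08, 1.39, 0.0, 0.93, 0.0, 0.1, -0.48, 0.08, 1.36, 0.0, 0.93, 0.0, 0.1, -0.59, 0.08, 1.31, 0.0, 0.93, 0.0, 0.1, -0.7, 0.08, 1.26, 0.0, 0.93, 0.0, 0.1, -0.8, 0.08, 1.2, 0.0, 0.93, 0.0, 0.1, -0.89, 0.08, 1.13, 0.0, 0.93, 0.0, 0.1, -0.98, 0.08, 1.06, 0.0, 0.93, 0.0, 0.1]
[-1.06, 0.08, 0.97, 0.0, 0.93, 0.0, 0.1, -1.14, 0.08, 0.88, 0.0, 0.93, 0.0, 0.1, -1.21, 0.08, 0.79, 0.0, 0.93, 0.0, 0.1, -1.27, 0.08, 0.69, 0.0, 0.93, 0.0, 0.1, -1.32, 0.08, 0.58, 0.0, 0.93, 0.0, 0.1, -1.36, 0.08, 0.47, 0.0, 0.93, 0.0, 0.1, -1.39, 0.08, 0.36, 0.0, 0.93, 0.0, 0.1, -1.42, 0.08, 0.25, 0.0, 0.93, 0.0, 0.1, -1.43, 0.08, 0.13, 0.0, 0.93, 0.0, 0.1, -1.44, 0.08, 0.02, 0.0, 0.93, 0.0, 0.1, -1.44, 0.08, -0.1, 0.0, 0.93, 0.0, 0.1, -1.42, 0.08, -0.22, 0.0, 0.93, 0.0, 0.1]
```

drive_tool(deltas=[0.2,0.2,1.45,0.03,0.95,0,0.1,0.1,0.2,1.45,0.03,0.95,0,0.1,0,0.2,1.45,0.03,0.95,0,0.1,-0.15,0.2,1.45,0.03,0.95,0,0.1,-0.25,0.2,1.4,0.03,0.95,0,0.1,-0.35,0.2,1.4,0.03,0.95,0,0.1,-0.5,0.2,1.35,0.03,0.95,0,0.1,-0.6,0.2,1.3,0.03,0.95,0,0.1,-0.7,0.2,1.25,0.03,0.95,0,0.1,-0.8,0.2,1.2,0.03,0.95,0,0.1,-0.9,0.2,1.15,0.03,0.95,0,0.1,-1.0,0.2,1.05,0.03,0.95,0,0.1])

```text
time: 34.6
tcp_pos: [562.1, -29.0, 102.9]
eef_rot: [-1.538, -0.044, -0.658]
ft_force: [0.2, 0.5, -1.2]
gripper_width: 22.7
```

Run:
```python
from h import *
s=st(); d=-90-np.degrees(s['eef_rot'][2]); print(d)
plan([512.3,133,75],-90,12,.1)
```

```text
t 34.6 tcp [562.1 -29.  102.9] rpy° [-88.14  -2.51 -37.72] F [ 0.2  0.5 -1.2] w 22.7 q [-0.27  0.22  1.79  0.02  1.07  0.38]
-52.28132793481275
t 34.6 tcp [562.1 -29.  102.9] rpy° [-88.14  -2.51 -37.72] F [ 0.2  0.5 -1.2] w 22.7 q [-0.27  0.22  1.79  0.02  1.07  0.38]
[-1.16, 0.21, 0.81, -0.05, 0.87, 0.02, 0.1, -1.22, 0.21, 0.72, -0.05, 0.87, 0.02, 0.1, -1.27, 0.21, 0.62, -0.05, 0.87, 0.02, 0.1, -1.32, 0.21, 0.53, -0.05, 0.87, 0.02, 0.1, -1.35, 0.21, 0.43, -0.05, 0.87, 0.02, 0.1, -1.38, 0.21, 0.32, -0.05, 0.87, 0.02, 0.1, -1.4, 0.21, 0.22, -0.05, 0.87, 0.02, 0.1, -1.41, 0.21, 0.11, -0.05, 0.87, 0.02, 0.1, -1.41, 0.22, 0.0, -0.05, 0.87, 0.02, 0.1, -1.41, 0.22, -0.1, -0.05, 0.87, 0.02, 0.1, -1.4, 0.22, -0.21, -0.05, 0.87, 0.02, 0.1, -1.38, 0.23, -0.31, -0.05, 0.87, 0.02, 0.1]
```

drive_tool(deltas=[-1.15,0.25,0.8,-0.05,0.9,0.02,0.1,-1.2,0.25,0.7,-0.05,0.9,0.02,0.1,-1.25,0.25,0.6,-0.05,0.9,0.02,0.1,-1.3,0.25,0.55,-0.05,0.9,0.02,0.1,-1.35,0.25,0.45,-0.05,0.9,0.02,0.1,-1.4,0.25,0.3,-0.05,0.9,0.02,0.1,-1.4,0.25,0.2,-0.05,0.9,0.02,0.1,-1.4,0.25,0.1,-0.05,0.9,0.02,0.1,-1.4,0.25,0,-0.05,0.9,0.02,0.1,-1.4,0.25,-0.1,-0.05,0.9,0.02,0.1,-1.4,0.25,-0.2,-0.05,0.9,0.02,0.1,-1.0,0.2,-0.3,-0.05,0.7,0.02,0.1])

```text
time: 35.8
tcp_pos: [524.2, 136.1, 84.8]
eef_rot: [-1.546, -0.005, -1.623]
ft_force: [0.6, -0.1, -1.9]
gripper_width: 22.9
```

Run:
```python
from h import *
plan([512.3,133,50],-90,4,.1);snap('wrist','w27')
```

```text
t 35.8 tcp [524.2 136.1  84.8] rpy° [-88.6   -0.28 -92.98] F [ 0.6 -0.1 -1.9] w 22.9 q [ 0.03  0.22  1.84 -0.01  1.06  1.66]
[0.09, 0.86, -0.31, -0.07, -0.15, 0.02, 0.1, 0.09, 0.86, -0.31, -0.07, -0.15, 0.02, 0.1, 0.08, 0.87, -0.31, -0.07, -0.15, 0.02, 0.1, 0.08, 0.87, -0.3, -0.07, -0.15, 0.02, 0.1]
```

View pics/w27.png

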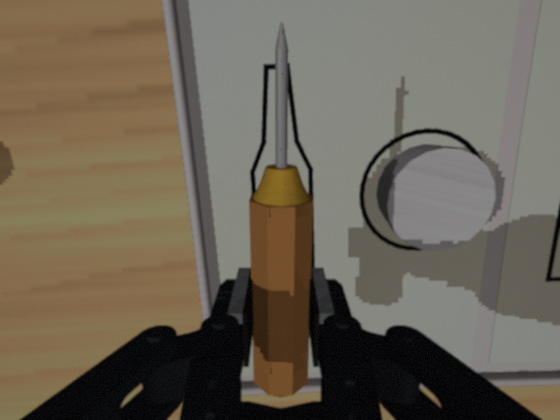

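drive_tool(deltas=[0.1,0.8,-0.4,-0.07,-0.2,0.02,0.1,0.1,0.9,-0.4,-0.07,-0.2,0.02,0.1,0.05,0.9,-0.35,-0.07,-0.15,0.02,0.1,0,0.9,-0.2,-0.06,-0.05,0.01,0.1,0,0,0,0,0,0,0.1])

```text
time: 36.35
tcp_pos: [510.3, 133.5, 47.8]
eef_rot: [-1.57, 0.001, -1.563]
ft_force: [-0.3, 0.1, -0.8]
gripper_width: 22.9
```

Run:
```python
from h import *
plan([512.3,133,22],-90,4,.1);snap('wrist','w28')
```

```text
t 36.35 tcp [510.3 133.5  47.8] rpy° [-8.998e+01  7.000e-02 -8.956e+01] F [-0.3  0.1 -0.8] w 22.9 q [0.03 0.26 1.87 0.   1.01 1.59]
[0.01, 0.65, 0.05, 0.0, 0.02, 0.0, 0.1, 0.01, 0.65, 0.05, 0.0, 0.02, 0.0, 0.1, 0.01, 0.65, 0.05, 0.0, 0.02, 0.0, 0.1, 0.01, 0.65, 0.05, 0.0, 0.02, 0.0, 0.1]
```

View pics/w28.png

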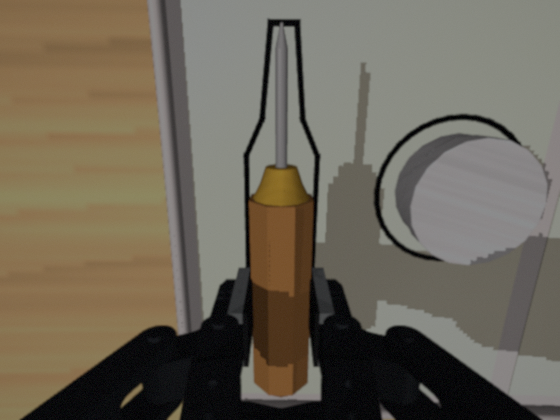

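Run:
```python
from h import *
np.set_printoptions(precision=1,suppress=True)
c=load('w28'); print(at_z(c,[(269,22),(299,22),(262,120),(305,120),(246,154),(319,154)],6))
```

```text
[[620.9 138.9   6. ]
 [621.  125.3   6. ]
 [578.2 142.5   6. ]
 [578.3 121.3   6. ]
 [561.4 150.7   6. ]
 [561.7 113.8   6. ]]
```

drive_tool(deltas=[0,0.7,0.05,0,0.03,0,0.1,0,0.8,0.05,0,0.03,0,0.1,0,0.8,0.05,0,0.02,0,0.1,0,0.2,0.05,0,0,0,0.1,0,0,0,0,0,0,0.1])

```text
time: 36.9
tcp_pos: [513.9, 133.3, 21.5]
eef_rot: [-1.568, 0.001, -1.571]
ft_force: [-1.3, 0.1, -0.8]
gripper_width: 22.7
```

Run:
```python
from h import *
plan([512.3,133,11],-90,3,.1);snap('wrist','w29')
```

```text
t 36.9 tcp [513.9 133.3  21.5] rpy° [-8.984e+01  7.000e-02 -9.001e+01] F [-1.3  0.1 -0.8] w 22.7 q [0.03 0.31 1.87 0.   0.95 1.6 ]
[0.01, 0.35, -0.06, -0.01, 0.0, 0.0, 0.1, 0.01, 0.35, -0.06, -0.01, 0.0, 0.0, 0.1, 0.01, 0.35, -0.06, -0.01, 0.0, 0.0, 0.1]
```

View pics/w29.png

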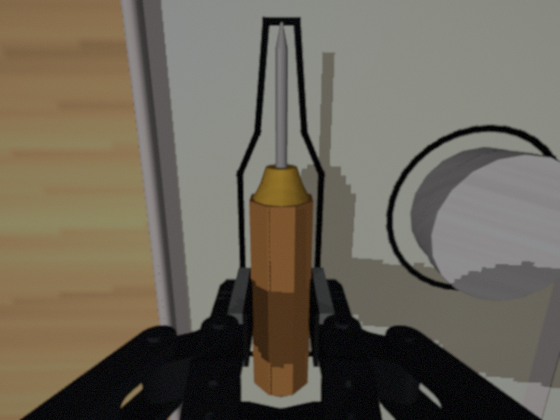

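drive_tool(deltas=[0.07,0.4,-0.15,0,0,0,0.1,0,0.4,0,0,0,0,0.1,0,0.2,0,0,0,0,0.1,0,0,0,0,0,0,0.1])

```text
time: 37.35
tcp_pos: [512.8, 132.7, 11.4]
eef_rot: [-1.567, 0.001, -1.571]
ft_force: [0.5, -0.4, -0.3]
gripper_width: 23.0
```

Run:
```python
from h import *
plan([512.3,132.5,10.3],-90,2,.1)
```

```text
t 37.35 tcp [512.8 132.7  11.4] rpy° [-8.977e+01  7.000e-02 -9.001e+01] F [ 0.5 -0.4 -0.3] w 23.0 q [0.02 0.33 1.88 0.   0.93 1.59]
[0.01, 0.06, -0.02, -0.02, 0.0, -0.01, 0.1, 0.01, 0.06, -0.02, -0.02, 0.0, -0.01, 0.1]
```

drive_tool(deltas=[0,0.14,0,-0.02,0,0,0.1,0,0.05,0,0,0,0,0.1,0,0,0,0,0,0,0.1])

```text
time: 37.65
tcp_pos: [512.9, 132.7, 9.6]
eef_rot: [-1.568, 0.001, -1.571]
ft_force: [0.2, -0.6, -0.2]
gripper_width: 23.1
```

Run:
```python
from h import *
st()
```

```text
t 37.65 tcp [512.9 132.7   9.6] rpy° [-8.987e+01  7.000e-02 -9.000e+01] F [ 0.2 -0.6 -0.2] w 23.1 q [0.02 0.33 1.87 0.   0.93 1.59]
```

drive_tool(deltas=[0,0,0,0,0,0,0.32,0,0,0,0,0,0,0.4,0,0,0,0,0,0,0.5,0,-1,0,0,0,0,0.5,0,-3,0,0,0,0,0.6,0,-4,0,0,0,0,0.6,0,-4,0,0,0,0,0.6])

```text
time: 38.35
tcp_pos: [508.2, 132.3, 129.3]
eef_rot: [-1.581, 0.001, -1.571]
ft_force: [0.8, 0.2, -0.5]
gripper_width: 51.3
```

Run:
```python
from h import *
st();snap('wrist','w30')
```

```text
t 38.35 tcp [508.2 132.3 129.3] rpy° [-9.056e+01  5.000e-02 -9.001e+01] F [ 0.8  0.2 -0.5] w 51.3 q [0.02 0.14 1.83 0.   1.18 1.59]
```

View pics/w30.png

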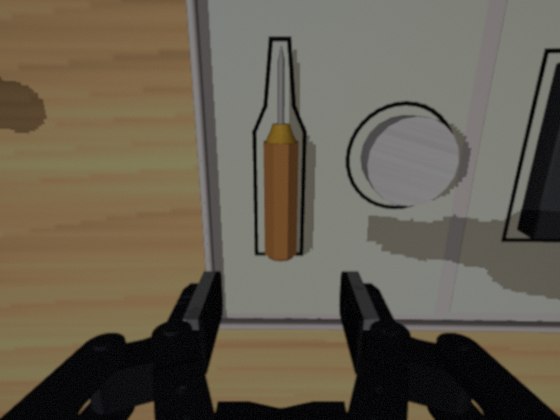

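drive_tool(deltas=[0,-3,-2,0,0,0,0.6,0,-3,-3,0,0,0,0.6,0,-2,-3,0,0,0,0.6,0,-1,-3,0,0,0,0.6,0,0,-2,0,0,0,0.6,0,0,0,0,0,0,0.6])

```text
time: 39.0
tcp_pos: [381.7, 132.5, 237.5]
eef_rot: [-1.553, 0.002, -1.571]
ft_force: [0.0, -0.5, -1.2]
gripper_width: 51.0
```

Run:
```python
from h import *
st();snap('side','side31')
c2=snap('top','top31');c2['frame']=np.clip(255*(c2['frame']/255.)**0.6,0,255).astype(np.uint8)
crop(c2,190,155,362,292,4.6,'tray31')
```

```text
t 39.0 tcp [381.7 132.5 237.5] rpy° [-88.97   0.1  -90.01] F [ 0.  -0.5 -1.2] w 51.0 q [ 0.03 -0.34  2.05  0.    1.41  1.6 ]
```

View pics/tray31.png

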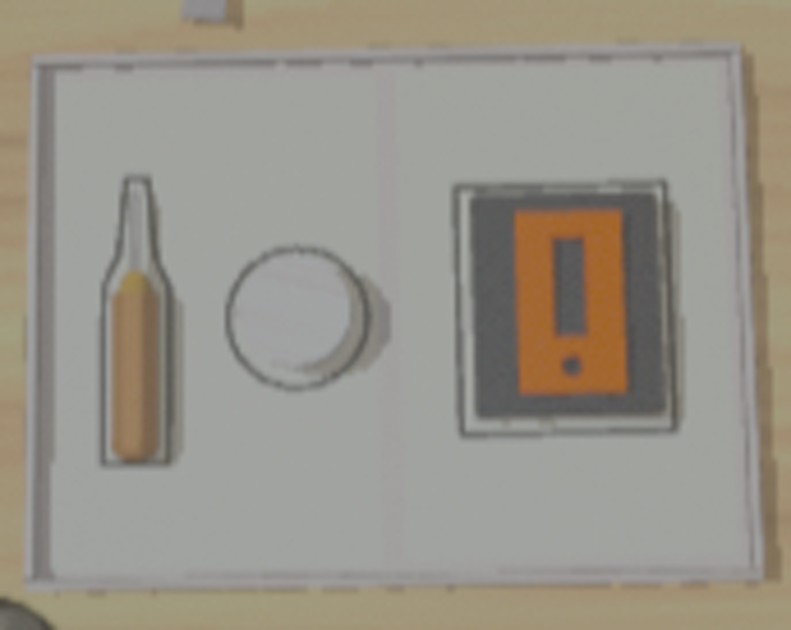

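View pics/side31.png

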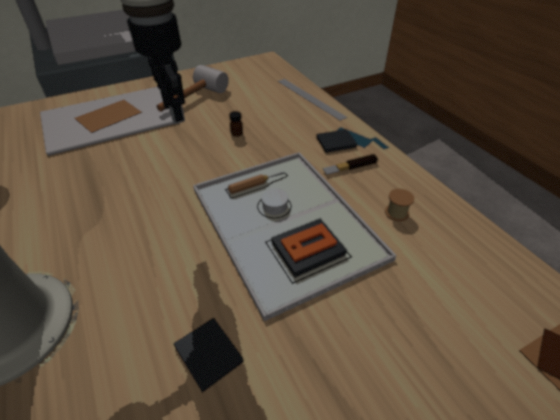

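```bash
python3 -c "
from h import *
sign_off()"
```

```text
the job is handed in; nothing more can be done
```

The kit tray is made up to match both cards and handed in at about 39 s of the 72 s allowed. No verdict was reported.

| Item | What I did | Last measurement |
|---|---|---|
| Slab | Slid flat with two pushes, never lifted. I used the one in the tray, which is the largest. | About 1 mm from the rectangle's centre, and square to it |
| Template | Laid flat on the slab, long side along the slab's long side | About 1.5 mm off the slab's centre |
| Tin | Set down lid up | Inside the circle, about 1–2 mm off its centre |
| Awl | Turned half a turn and laid point the way it is drawn | Not measured again after release; the final pictures show it inside its outline |

- **Template placement:** the first placing came out about 3 mm off centre, so I gripped it again and shifted it before starting on the tin.
- **Finger contact:** while lining up over the template, the fingers touched down at about 6 N. I backed off and re-aligned.
- **Disagreements:** the overhead and wrist cameras differed by 1–3 mm on some points. The force readings showed no clear contact when I set things down, so I judged those by height.
- **Left alone:** in the final picture the jar, knife and spool look where they started.

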